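Load the battery fan and switch it on

TASK

Put the fat battery cell into the fan's open cradle: press its flat end against the coil spring, firmly but without crushing the spring, and ease its button end down behind the far wall, not forcing it over, until the cell lies level and fully home; press gently throughout. Then flip the fan's toggle across to on, and leave the other things on the chest where they lie.

Things in the scene. Friction and masses are not known exactly. Their poses are not given: they have to be found in the camera images.
- fan: green battery fan, fixed to the chest top. Base 140 mm (x) by 340 mm (y, -150 to +190 mm), 15 mm thick; origin on the chest top, x along the battery cradle, z up. The caged head (120 mm across, up to 205 mm high) stands at y = +125 mm, the toggle at y = +5 mm, the open cradle at y = -85 mm
- bay (a point): nominal centre of the cradle, on its floor (15 mm up; over 40 N down on it cracks it); axes as the fan's. The black cradle, a stiff carrier, really sits up to 10 mm to either side along x, unmeasured: find it by touch. It does not shift. Guide rails 15 mm high, 36 mm apart, flank the cell's ends (17 to 31 mm from the cradle's centre); beside its middle is room for fingers down to the floor
- coil_nominal (a point): nominal rounded tip (radius 8 mm) of the free coil spring, at the cradle's -x end, 16.5 mm above the cradle floor; shifted along x with the cradle (up to 10 mm). Pressed to -x it gives 3.5 N per mm over 11 mm: 12 to 14 N (4 mm) with the cell seated, some 14 to 17 N to let the button end pass the far wall. Over 20 N between cell and coil crushes it. End wall 15 mm behind, 22 mm high
- far_wall_nominal (a point): nominal top edge of the far wall's inner face, at the cradle's +x end; shifted along x with the cradle (up to 10 mm). It is 22 mm high above the floor, 6 mm thick, and is bent by over 24 N. From the free coil tip to this face is 57.5 mm, the cell is 61.5 mm long. A cell held level above it passes over the coil: it goes in tilted, flat end low. Seated, the button touches it
- cell_mid (a point): middle of the body of the fat battery cell, on its axis: plain metal cylinder 33 mm in diameter, body 59.5 mm long, 140 g, lying on its side on the chest top and free to roll. x points along the cell from the flat end to the button end
- cell_button (a point): tip of the small round button (10 mm across, 2 mm proud) at one end of that cell, 31.75 mm from its middle. The button end belongs at the far wall, the flat end at the coil
- toggle (a joint): the fan's toggle switch: 0 rad = off, leaning 0.45 rad to the fan's -x; 0.9 rad = on, leaning 0.45 rad to +x. It stays where it is left and resists with about 1 N at the tip
- toggle_tip (a point): centre of the 12 mm ball at the end of the toggle, a 7 mm stick 30 mm long whose pivot is 22 mm above the chest top at x = -20 mm, y = +5 mm on the fan; ball centre 49 mm above the chest top when off or on, 52 mm midway; the switch plate below it is 25 mm high
- flask_cap: bystander: round stainless steel flask cap, 54 mm across, 36 mm tall; origin under its centre
- trinket_bowl: bystander: white ceramic bowl, 96 mm across, 35 mm tall; origin under its centre
- comb: bystander: black hair straightener comb, 230 mm long, 22 mm tall, lying; origin near its middle, on the chest top
- hanger_hook: bystander: grey plastic hook off a clothes hanger, about 60 by 75 mm, 8 mm thick, lying flat; origin on the chest top inside its curve
- slim_cell: bystander: a spent slim battery cell, only 14.5 mm thick and 50.5 mm long, lying; the wrong size for this fan; origin under its middle
- bay_cover: bystander: the fan's flat battery cover, 55 x 85 x 6 mm, lying flat; it is not to be fitted; origin under its centre
- pomade_jar: bystander: small jar 64 mm across, 55 mm tall; origin under its centre
Things that resemble listed ones, but are neither listed nor needed, are in the scene too. Leave any green, turquoise or yellow look-alike of the part that bears cell_mid alone.

How it is judged:
On the way, in this order (a step that is already met when the one before it is completed fails the run):
1. the cell lies level and fully home in the cradle, button end at the far wall (z of cell_mid in the frame of fan between 0.0285 and 0.0345 m and y of cell_mid in the frame of fan between -0.09 and -0.08 m and x of cell_mid in the frame of fan between -0.015 and 0.015 m and x of cell_button in the frame of fan above 0.01 m and angle between the x axis of cell_mid and the x axis of fan, either way round below 0.08 rad), for 0.2 s.
2. then the toggle is flipped on (value of joint toggle above 0.75 rad), for 0.1 s.
At the end, for the whole second after the job is handed in: The fat cell is at rest in the cradle: its middle 31.5 +- 3 mm above the chest top, within 5 mm of the cradle's centre line sideways and 15 mm of the nominal centre lengthways, its axis within 0.08 rad of the fan's x, button end towards +x; the toggle is past 0.75 rad (on) (all of step 1 and value of joint toggle above 0.75 rad and linear speed of cell below 0.02 m/s); the robot touches nothing.
It fails at once if the cell is pressed down on the cradle floor with more than 40 N (the thin base cracks) (contact force between cell and fan_c0 above 40 N).
It fails at once if the cell is forced against the far wall with more than 24 N (its thin contact is bent) (contact force between cell and cradle_c1 above 24 N).
It fails at once if the cell is pressed against the coil with more than 20 N (the contact is crushed) (contact force between cell and coil above 20 N).
It fails at once if a bystander is moved more than 30 mm (distance of any of flask_cap, trinket_bowl, comb, hanger_hook, slim_cell, bay_cover, pomade_jar from where it was at the start of the episode above 0.03 m).
It also fails if it takes over 67 s, if anything falls off the work surface, if the arm or the gripper's body presses on something with over 40 N, if the wrist force passes 120 N, or if a joint passes its speed limit or range.

ROBOT

A 6-joint arm with a two-finger parallel gripper is mounted at the origin on the work surface. World frame = base frame: x ahead of the robot, y to its left, z up, the work surface at z = 0. Lengths are in m, angles in rad, forces in N, time in s.
With the tool pointing down it reaches from about 0.35 to 0.85 m from the base axis. Payload 8.1 kg.
Tool frame: the origin (TCP) lies at the very end of the fingers, on their centre line; the grasp point (between the pads) lies 19 mm behind it; z points along the fingers, y is the direction in which the jaws open and shut (so a half turn about z gives the same grasp; the last joint's range is limited). The gripper opens to 93 mm and grips with 3 to 60 N. Pads are 15 mm wide; open, the fingers measure 128 mm over their backs; the gripper's body (75 mm by 188 mm) begins 65 mm behind the grasp point.
Start: joints at [-1.421, 0.13, 1.488, -0, 1.523, -0.085], TCP at [0.14, -0.584, 0.219] pointing down, gripper open.
Joint ranges: [-2.96, 2.96], [-0.89, 2.26], [0.02, 2.5], [-1.34, 4.48], [0, 2.73], [-2.66, 2.66]. Speed limits (rad/s): [2.39, 2.39, 2.79, 3.14, 3.14, 3.14].

INTERFACE

Orientations are given as a rotation vector (axis times angle).
In Python, from plant import robot gives the robot as it stands.
- The arm moves only by the tool jog_arm, never from a script. Its argument "commands" is a list of rows, each a list of 3 entries, a list of its own where there are three numbers: the shift along the world's x, y, z scaled (see below), then the turn, a rotation vector about the world's x, y, z scaled (see below), then the closure, from -1 (fully open) to 1 (shut), so that 0 is half open. In form: [[[tx, ty, tz], [ax, ay, az], hand], ...]. A call has 1 to 10 rows; each row is the pose to reach, as a shift and turn from the pose measured when the call began, turning the shorter way round; what a row does not reach only later rows make up. The controller multiplies each number of a shift by 0.6 m and each number of a turn by 2 pi rad. A row lasts 1/8 s, in which the tool goes at most 62.5 mm and 10.7 degrees, less where a joint would pass 70% of its speed; a pose out of reach is approached as far as the arm can. A call with a number of a shift or a turn outside -1 to 1 is refused whole. A call with a gripper value outside its range is refused whole. The fingers move at their own pace and stop on an object; "newtons" is the grip in N (left out, the last holds). Time passes only in rows, so rows that repeat a pose let the fingers close. It gives the time, the measured TCP pose, the force and the opening at its end, in the units of the state.
- robot.read_state(): the state, without advancing time (a new reading comes with each control period).
- robot.read_camera(name): name is "scene" or "top" or "wrist"; returns a dict with "pixels" (420x560x3 uint8, red, green, blue), "fovy" (degrees; the focal length in pixels is half the picture's height over the tangent of half this angle, whatever the lens; pixels are square), "cx", "cy" (the principal point, pixels), "rvec" (rotation vector, rad) and "tvec" (3), from world to camera coordinates, as OpenCV has them; the wrist camera has in their place "tool_from_camera" (4x4, takes a point from camera to tool coordinates, whose origin is the TCP and whose axes are the flange's). Camera axes: x right, y down, z forward; pixel columns grow to the right and rows downward; lengths in m; the calibration is good to about 2 mm. A picture is of the moment at which its call begins: read the wrist's pose just before it. There is no depth.
- robot.close_job(): hands the job in, once; it reports no verdict.
Trained networks look in the newest picture that a camera, given by its name, has taken for a name from the list of things; names that differ only in an ending like _2 or _b are one class to them, and where a whole thing is asked for, a point or a joint stands for the part that bears it (a point fixed in the world has none). Each returns a list of dicts, best first, with "p" (0 to 1); they miss things now and then, are a little off and sometimes report something else, mostly with a low value. They report only what shows in the picture. A call takes as long as a camera call. They do not tell look-alikes from the thing itself.
- robot.trace(camera, name): "pixels" (420x560 bool, what is visible of it) and "uv" ([column, row] in pixels, amid what is visible of it).
The state is a dict: "t": time; "q": joint angles; "dq": joint speeds; "joint_torque": joint torques, N m; "tool_pos": TCP position; "orientation": TCP orientation; "force": force on the tool from outside, world axes, zero at the start; "wrist_torque": the same for the moment, N m; "opening": finger opening in m.
Only numpy, scipy, OpenCV 4.12 (cv2) and the standard library are available. Lean on these libraries where they do the work, as an engineer would, in place of code of your own. Each camera call takes 0.05 s, during which the arm holds its last target.

## Working session

There is one attempt and no reset: what is moved stays moved. The work goes in short steps, Python scripts to look and compute and a tool call to move; the robot and the scene stay as the last step left them, time stands still between calls to the robot, and variables do not carry over. Pictures are saved under pics/ and viewed, and the job is handed in when it is done.

Besides the shell and the picture viewer there is one more tool, called after "Request:" in YAML: its name, and indented under it one key for each argument. jog_arm: Moves the arm, as the interface text tells. Shifts and turns lie within -1 to 1; 1 stands for 0.6 m of shift or 2 pi rad of turn. Its arguments: {"type":"object","properties":{"commands":{"type":"array"},"newtons":{"type":"number"}},"required":["commands"]}

```bash
mkdir -p pics; ls
python3 - <<'E'
from plant import robot
import cv2
s=robot.read_state();print({k:(v if not hasattr(v,'round') else v) for k,v in s.items()})
for n in ['scene','top','wrist']:
    c=robot.read_camera(n);cv2.imwrite(f'pics/{n}0.png',c['pixels'][:,:,::-1])
    print(n,{k:v for k,v in c.items() if k!='pixels'})
    for o in ['fan','cell_mid','toggle','bay','slim_cell','flask_cap','trinket_bowl','comb','hanger_hook','bay_cover','pomade_jar']:
        try:
            print(o,[(round(r['p'],2),[round(float(x)) for x in r['uv']],int(r['pixels'].sum())) for r in robot.trace(n,o)])
        except Exception as e: print(o,e)
E
```

```text
pics
{'t': 0.0, 'q': array([-1.42139023e+00,  1.31160950e-01,  1.48926057e+00,  7.99782076e-06,
        1.52300098e+00, -8.54008466e-02]), 'dq': array([-1.03175813e-03, -4.60562362e-04, -7.30478550e-04, -7.21978768e-04,
       -1.26692282e-03,  3.09461619e-05]), 'joint_torque': array([-2.91551056e-03, -5.59858632e+01, -4.91755199e+01,  7.62489508e-02,
        3.51047341e-02, -1.87547307e-04]), 'tool_pos': array([ 0.13953307, -0.58297006,  0.21759785]), 'orientation': array([-3.11814981e+00, -3.67772301e-01,  7.93823498e-05]), 'force': array([ 0.15547963, -0.23954879, -0.02888878]), 'wrist_torque': array([-0.02512504, -0.04525202,  0.01403882]), 'opening': 0.09304526338826188}
scene {'fovy': 57.766068771354156, 'cx': 272.39783851807186, 'cy': 208.63093391095373, 'rvec': array([ 2.0634551 ,  1.53915322, -0.51522589]), 'tvec': array([-0.19753108, -0.35419239,  1.29129679])}
fan [(0.89, [303, 210], 6635)]
cell_mid [(0.9, [125, 259], 383), (0.81, [161, 243], 330), (0.61, [201, 224], 333), (0.6, [199, 268], 381)]
toggle []
bay [(0.98, [301, 211], 6500)]
slim_cell [(0.43, [164, 296], 121), 
[... 897 characters left out ...]
 [(0.73, [375, 281], 266)]
bay_cover [(0.82, [193, 310], 773)]
pomade_jar [(0.62, [125, 186], 644), (0.19, [253, 223], 7253)]
wrist {'fovy': 66.39096005311205, 'cx': 276.7215220983161, 'cy': 207.52554892975095, 'tool_from_camera': array([[-1.46194421e-03, -9.63489981e-01, -2.67740397e-01,
         7.52378827e-02],
       [ 9.99998930e-01, -1.42026715e-03, -3.49328979e-04,
        -8.36655047e-04],
       [-4.36879191e-05, -2.67740621e-01,  9.63491026e-01,
        -1.66788721e-01],
       [ 0.00000000e+00,  0.00000000e+00,  0.00000000e+00,
         1.00000000e+00]])}
fan []
cell_mid []
toggle []
bay []
slim_cell []
flask_cap []
trinket_bowl []
comb []
hanger_hook []
bay_cover []
pomade_jar []
```

View pics/scene0.png

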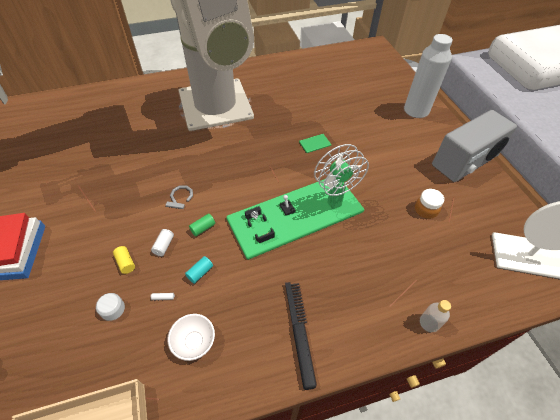

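View pics/top0.png

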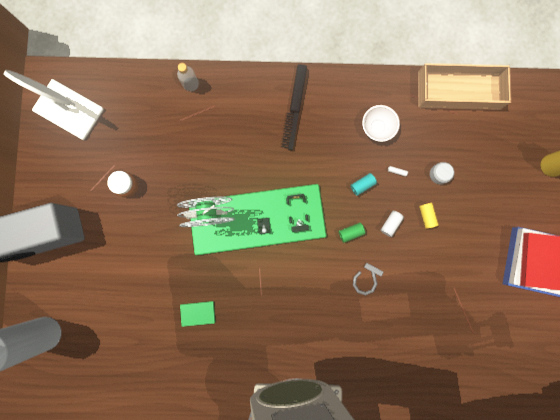

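Run:
```python
import cv2
im=cv2.imread('pics/top0.png');
cv2.imwrite('pics/top0a.png',cv2.resize(im[150:300,320:480],None,fx=5,fy=5,interpolation=2)[:600])
im[:]=im
cv2.imwrite('pics/top0b.png',cv2.resize(im[140:310,160:360],None,fx=3.5,fy=3.5,interpolation=2))
im=cv2.imread('pics/scene0.png');
cv2.imwrite('pics/scene0a.png',cv2.resize(im[190:310,80:240],None,fx=5,fy=5,interpolation=2))
```

```text
(no output)
```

View pics/top0a.png

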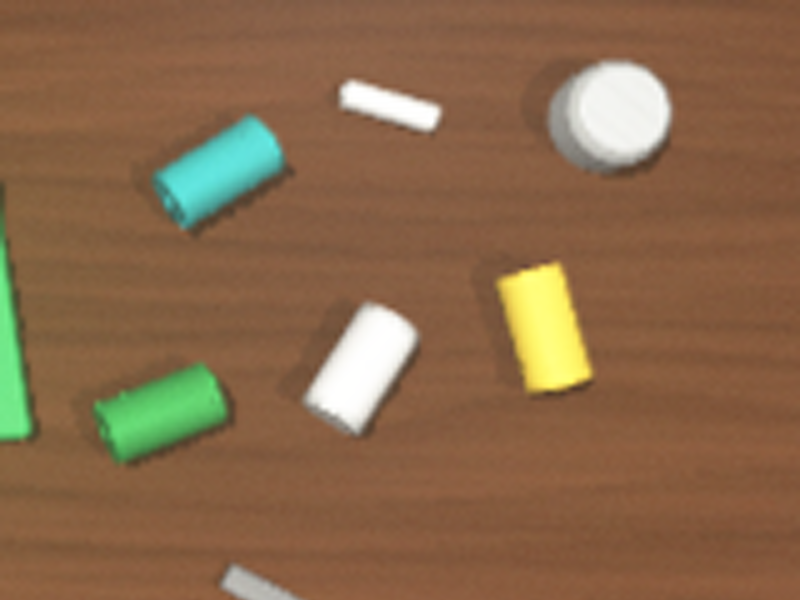

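View pics/top0b.png

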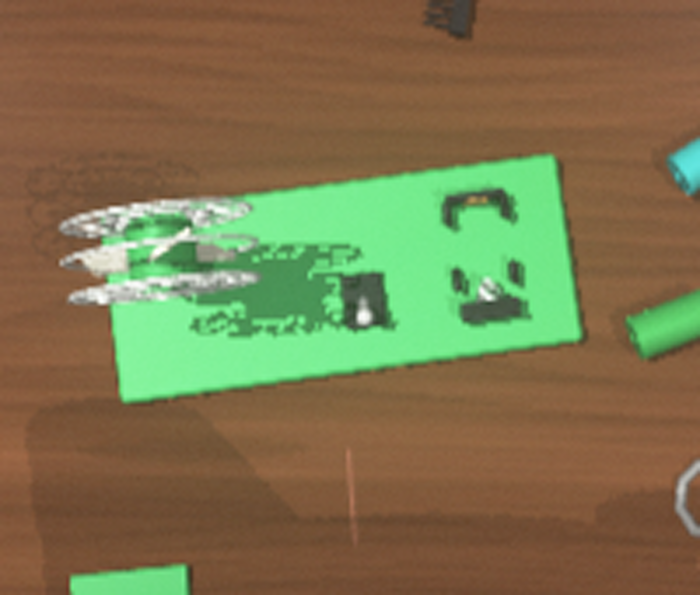

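View pics/scene0a.png

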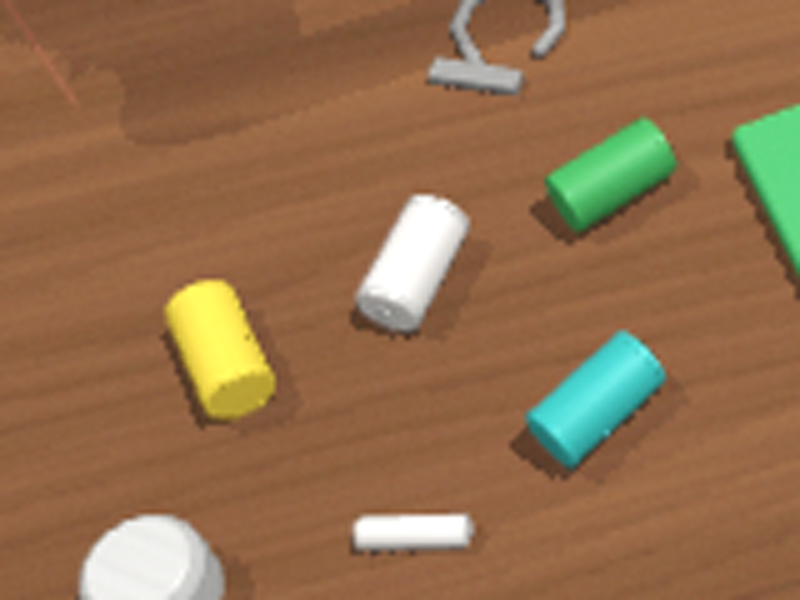

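```bash
cat > h.py <<'E'
import numpy as np,cv2
from scipy.spatial.transform import Rotation as R
from plant import robot
def cam(c,st=None):
    H=c['pixels'].shape[0]; f=H/2/np.tan(np.radians(c['fovy'])/2)
    K=np.array([[f,0,c['cx']],[0,f,c['cy']],[0,0,1]])
    if 'rvec' in c:
        Rm=R.from_rotvec(c['rvec']).as_matrix(); C=-Rm.T@c['tvec']; return K,Rm.T,C
    T=np.eye(4);T[:3,:3]=R.from_rotvec(st['orientation']).as_matrix();T[:3,3]=st['tool_pos']
    T=T@c['tool_from_camera']; return K,T[:3,:3],T[:3,3]
def toplane(cm,uv,z):
    K,Rw,C=cm; uv=np.atleast_2d(uv).astype(float)
    d=(Rw@np.linalg.inv(K)@np.c_[uv,np.ones(len(uv))].T).T
    return C+d*((z-C[2])/d[:,2])[:,None]
def proj(cm,P):
    K,Rw,C=cm; p=(K@Rw.T@(np.atleast_2d(P)-C).T).T; return p[:,:2]/p[:,2:]
E
python3 - <<'E'
from h import *
c=robot.read_camera('top');cm=cam(c)
im=c['pixels'].astype(int)
g=((im[:,:,1]>im[:,:,0]+60)&(im[:,:,1]>im[:,:,2]+50)).astype(np.uint8); g[:, 330:]=0; g[270:]=0
n,l,s,ce=cv2.connectedComponentsWithStats(g);k=1+np.argmax(s[1:,4]);print(s[k])
cnt,_=cv2.findContours((l==k).astype(np.uint8),0,2);pts=max(cnt,key=len)[:,0]
P=toplane(cm,pts,0.015)[:,:2].astype(np.float32)
r=cv2.minAreaRect(P);print(r,cv2.boxPoints(r))
for t in robot.trace('top','cell_mid'):
    ys,xs=np.nonzero(t['pixels']);Q=toplane(cm,np.c_[xs,ys],0.0165)[:,:2].astype(np.float32)
    print(t['uv'],t['p'],cv2.minAreaRect(Q))
sc=robot.read_camera('scene');cs=cam(sc)
for t in robot.trace('scene','cell_mid'): print(t['uv'],toplane(cs,t['uv'],0.0165)[0])
E
```

```text
[ 192  184  134   71 5674]
((0.520418643951416, 0.11239665746688843), (0.13941295444965363, 0.33750295639038086), 9.12250804901123) [[ 0.424839    0.267962  ]
 [ 0.4783487  -0.06527206]
 [ 0.61599827 -0.04316869]
 [ 0.56248856  0.29006538]]
[427.1, 212.3] 0.81 ((0.5386448502540588, -0.32698896527290344), (0.06080996245145798, 0.035495907068252563), 15.748942375183105)
[352.5, 231.3] 0.74 ((0.49141985177993774, -0.13011950254440308), (0.0334811694920063, 0.06487202644348145), 22.900157928466797)
[390.6, 223.6] 0.68 ((0.5154227614402771, -0.23272471129894257), (0.03316710144281387, 0.06622155010700226), 57.585121154785156)
[438.7, 177.7] 0.3 ((0.6483376622200012, -0.3628416061401367), (0.05346867814660072, 0.06473664194345474), 31.920923233032227)
[201.0, 223.7] [ 0.488088   -0.12977701  0.0165    ]
[124.6, 259.1] [ 0.53821665 -0.3233042   0.0165    ]
[199.8, 271.6] [ 0.62252938 -0.15662691  0.0165    ]
[159.5, 239.6] [ 0.50635304 -0.2369663   0.0165    ]
```

Request:
jog_arm:
  commands:
    - [[0.1, 0.1, 0], [0, 0, -0.02], -1]
    - [[0.2, 0.18, -0.01], [0, 0, -0.04], -1]
    - [[0.3, 0.27, -0.02], [0, 0, -0.06], -1]
    - [[0.4, 0.36, -0.03], [0, 0, -0.09], -1]
    - [[0.5, 0.45, -0.05], [0, 0, -0.11], -1]
    - [[0.58, 0.54, -0.06], [0, 0, -0.1275], -1]
    - [[0.622, 0.582, -0.08], [0, 0, -0.1275], -1]
    - [[0.622, 0.582, -0.08], [0, 0, -0.1275], -1]
    - [[0.622, 0.582, -0.08], [0, 0, -0.1275], -1]
    - [[0.622, 0.582, -0.08], [0, 0, -0.1275], -1]

```text
t: 3.25
tool_pos: [0.5131, -0.2335, 0.1703]
orientation: [3.017, -0.874, -0.001]
force: [-1.0, -1.0, -0.6]
opening: 0.093
```

```bash
cat > look.py <<'E'
from h import *
import sys
s=robot.read_state();c=robot.read_camera('wrist');cm=cam(c,s)
print(s['t'],s['tool_pos'].round(4),s['orientation'].round(3),s['force'].round(2),s['opening'])
cv2.imwrite('pics/'+sys.argv[1],c['pixels'][:,:,::-1])
np.savez('pics/'+sys.argv[1]+'.npz',K=cm[0],R=cm[1],C=cm[2])
if len(sys.argv)>2:
  for t in robot.trace('wrist',sys.argv[2]):
    ys,xs=np.nonzero(t['pixels']);Q=toplane(cm,np.c_[xs,ys],0.0165)[:,:2].astype(np.float32)
    print(t['uv'],t['p'],cv2.minAreaRect(Q))
E
python3 look.py w1.png cell_mid
```

```text
3.25 [ 0.5131 -0.2335  0.1703] [ 3.017e+00 -8.740e-01 -1.000e-03] [-0.97 -0.99 -0.6 ] 0.09299676651732411
[273.9, 189.8] 0.94 ((0.5157367587089539, -0.23167113959789276), (0.03247873857617378, 0.06614366918802261), 58.29191970825195)
[155.7, 144.2] 0.88 ((0.6165083050727844, -0.1573408544063568), (0.034863680601119995, 0.06644011288881302), 33.154319763183594)
[347.2, 120.3] 0.87 ((0.5380977988243103, -0.3268563151359558), (0.06387954205274582, 0.03325795382261276), 14.134024620056152)
[211.1, 257.8] 0.63 ((0.49111631512641907, -0.12731114029884338), (0.033047571778297424, 0.07428637146949768), 23.65643882751465)
```

View pics/w1.png

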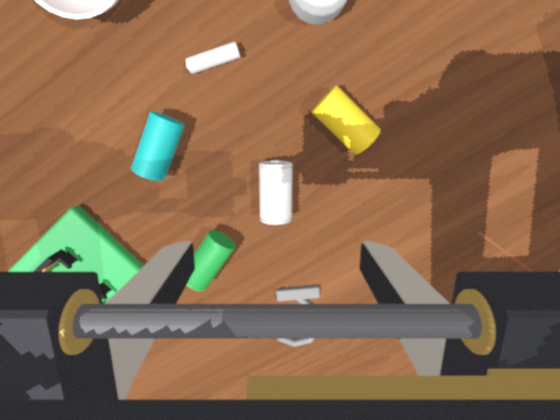

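Run:
```python
import cv2
im=cv2.imread('pics/w1.png');
cv2.imwrite('pics/w1a.png',cv2.resize(im[145:240,230:320],None,fx=6,fy=6,interpolation=2))
```

```text
(no output)
```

View pics/w1a.png

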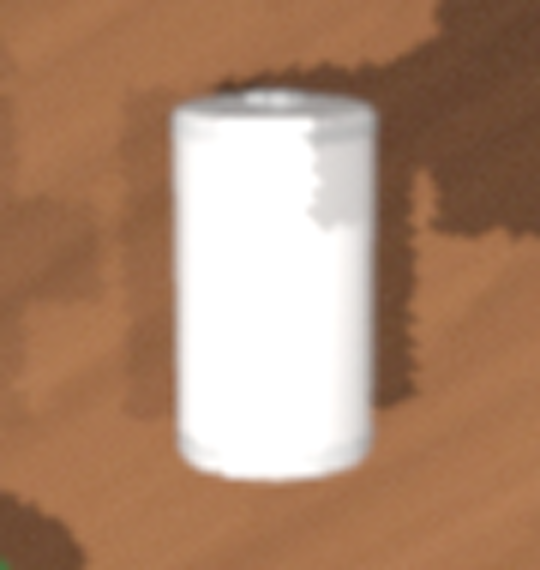

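```bash
cat >> h.py <<'E'
def cylpts(mid,u,r=0.0165,L=0.0595):
    u=np.array(u)/np.linalg.norm(u); a=np.cross(u,[0,0,1.]);a/=np.linalg.norm(a);b=np.cross(a,u)
    t=np.linspace(0,2*np.pi,40)
    ring=lambda s,rr:np.array(mid)+s*u+rr*(np.cos(t)[:,None]*a+np.sin(t)[:,None]*b)
    return np.vstack([ring(-L/2,r),ring(L/2,r),ring(L/2+.002,.005)])
E
python3 - <<'E'
from h import *
from scipy.optimize import minimize
d=np.load('pics/w1.png.npz');cm=(d['K'],d['R'],d['C'])
im=cv2.imread('pics/w1.png').astype(int)
t=robot.trace('wrist','cell_mid')[0]
m1=t['pixels'].astype(np.uint8)
sat=im.max(2)-im.min(2); m2=((sat<35)&(im.min(2)>110)).astype(np.uint8); box=np.zeros_like(m2);box[150:235,250:302]=1;m2*=box
for m in (m1,m2):
    S=8
    M=cv2.resize(m[140:250,230:320]*255,None,fx=S,fy=S,interpolation=1)>127
    def cost(p):
        P=cylpts([p[0],p[1],.0165],[np.cos(p[2]),np.sin(p[2]),0])
        q=proj(cm,P); q=((q-[230,140]+.5)*S)
        I=np.zeros(M.shape,np.uint8);cv2.fillConvexPoly(I,cv2.convexHull(q.astype(np.int32)),1)
        return (M^(I>0)).sum()/M.sum()
    r=minimize(cost,[.514,-.233,-.56],method='Nelder-Mead',options=dict(initial_simplex=[[.514,-.233,-.56],[.520,-.233,-.56],[.514,-.227,-.56],[.514,-.233,-.5]]))
    print(r.x,np.degrees(r.x[2]),r.fun,m.sum())
E
```

```text
[ 0.51671298 -0.23246043 -0.55566498] -31.83725828178735 0.026122448979591838 1991
[ 0.51631782 -0.23220544 -0.56109774] -32.14853212870998 0.02831367001745621 2077
```

Request:
jog_arm:
  commands:
    - [[0.0057, 0.002, -0.08], [0, 0, 0], -0.3]
    - [[0.0057, 0.002, -0.16], [0, 0, 0], -0.3]
    - [[0.0057, 0.002, -0.22], [0, 0, 0], -0.3]
    - [[0.0057, 0.002, -0.26], [0, 0, 0], -0.3]
    - [[0.0057, 0.002, -0.276], [0, 0, 0], -0.3]
    - [[0.0057, 0.002, -0.276], [0, 0, 0], -0.3]
    - [[0.0057, 0.002, -0.276], [0, 0, 0], -0.3]
  newtons: 10

```text
t: 4.28
tool_pos: [0.5164, -0.2355, 0.007]
orientation: [3.014, -0.88, 0.004]
force: [0.5, 0.3, 0.1]
opening: 0.0604
```

Request:
jog_arm:
  commands:
    - [[0, 0.005, -0.005], [0, 0, 0], -0.3]
    - [[0, 0.005, -0.005], [0, 0, 0], -0.3]

```text
t: 4.53
tool_pos: [0.5169, -0.2325, 0.0046]
orientation: [3.014, -0.88, 0.006]
force: [-1.2, 0.1, -0.6]
opening: 0.0602
```

```bash
python3 look.py w2.png
```

```text
4.525 [ 0.5169 -0.2325  0.0046] [ 3.014 -0.88   0.006] [-1.18  0.1  -0.58] 0.06017354349682052
```

View pics/w2.png

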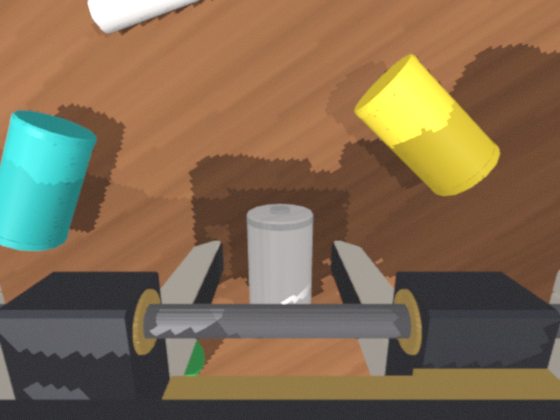

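Request:
jog_arm:
  commands:
    - [[0, 0, 0], [0, 0, 0], 0.4]
    - [[0, 0, 0], [0, 0, 0], 1]
    - [[0, 0, 0], [0, 0, 0], 1]
    - [[0, 0, 0], [0, 0, 0], 1]
  newtons: 40

```text
t: 5.08
tool_pos: [0.5167, -0.2325, 0.0044]
orientation: [3.014, -0.88, 0.005]
force: [-0.3, -0.6, -0.0]
opening: 0.0322
```

Request:
jog_arm:
  commands:
    - [[0, 0, 0.05], [0, 0, 0], 1]
    - [[0, 0, 0.13], [0, 0, 0], 1]
    - [[0, 0.05, 0.2], [0, 0, 0.02], 1]
    - [[-0.02, 0.12, 0.26], [0, 0, 0.04], 1]
    - [[-0.04, 0.2, 0.276], [0, 0, 0.06], 1]
    - [[-0.05, 0.28, 0.276], [0, 0, 0.08], 1]
    - [[-0.06, 0.35, 0.276], [0, 0, 0.1], 1]
    - [[-0.065, 0.386, 0.276], [0, 0, 0.115], 1]
    - [[-0.065, 0.386, 0.276], [0, 0, 0.115], 1]
    - [[-0.065, 0.386, 0.276], [0, 0, 0.115], 1]

```text
t: 6.32
tool_pos: [0.4778, -0.0014, 0.1699]
orientation: [3.132, 0.24, 0.005]
force: [-0.1, -0.2, -1.0]
opening: 0.0324
```

```bash
python3 look.py w3.png
```

```text
6.325 [ 0.4778 -0.0014  0.1699] [3.132 0.24  0.005] [-0.07 -0.18 -1.03] 0.03243177811273953
```

View pics/w3.png

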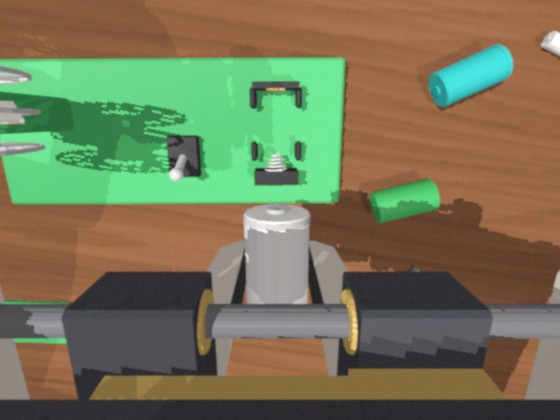

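```bash
python3 - <<'E'
import cv2
im=cv2.imread('pics/w3.png');
cv2.imwrite('pics/w3a.png',cv2.resize(im[70:195,235:320],None,fx=4.8,fy=4.8,interpolation=2))
E
python3 - <<'E'
from h import *
d=np.load('pics/w3.png.npz');cm=(d['K'],d['R'],d['C'])
im=cv2.imread('pics/w3.png')[:,:,::-1].astype(int)
g=((im[:,:,1]>im[:,:,0]+40)&(im[:,:,1]>im[:,:,2]+30)&(im[:,:,1]>90)).astype(np.uint8)
# edges: top row per column, bottom row, right col
T=[];B=[];Rr=[]
for x in range(60,335,5):
    ys=np.nonzero(g[40:215,x])[0]+40; T.append((x,ys[0]-.5));
    if x<160 or 205<x<245 or x>305: B.append((x,ys[-1]+.5))
for y in range(65,198,5):
    xs=np.nonzero(g[y,300:362])[0]+300; Rr.append((xs[-1]+.5,y))
def line(p,z):
    P=toplane(cm,np.array(p),z)[:,:2];c=np.median(P,0);l=cv2.fitLine(P.astype(np.float32),cv2.DIST_HUBER,0,.001,.001).ravel();return l
for n,p,z in (('top',T,.015),('bot',B,.015),('bot0',B,0),('right',Rr,.015)):
    l=line(p,z);print(n,l.round(4),np.degrees(np.arctan2(l[1],l[0])))
E
```

```text
top [ 0.1582 -0.9874  0.5933  0.1004] -80.89703
bot [ 0.1554 -0.9879  0.4495  0.1238] -81.06256
bot0 [ 0.1554 -0.9879  0.4448  0.1291] -81.06257
right [ 0.988   0.1546  0.5647 -0.0514] 8.896429
```

View pics/w3a.png

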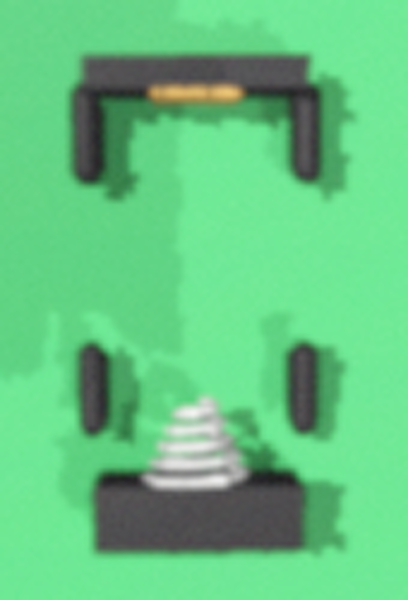

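Run:
```python
from h import *
d=np.load('pics/w3.png.npz');cm=(d['K'],d['R'],d['C'])
y=np.radians(9.0);ex=np.array([np.cos(y),np.sin(y)]);ey=np.array([-ex[1],ex[0]])
O=np.array([.5325,.0100])
def f(cx,cy,z):
    p=toplane(cm,[[cx/4.8+235-.4,cy/4.8+70-.4]],z)[0][:2]
    return ((np.array([p@ex,p@ey])-O)*1000).round(1)
print('fwall inner top',f(195,85,.037),'outer',f(195,55,.037), 'ends',f(82,70,.037),f(308,70,.037))
print('far rails inner',f(88,183,.03),f(308,183,.03),'near inner',f(93,342,.03),f(303,342,.03),'near outer',f(93,435,.03),f(303,435,.03))
print('coil tip',f(207,398,.0315+.006),f(207,398,.0315)); print('endwall',f(200,488,.037),f(200,550,.037),f(95,520,.037),f(303,520,.037))
print(d['C'])
```

```text
fwall inner top [ 41.  -84.5] outer [ 46.2 -84.5] ends [ 43.7 -63.8] [  43.5 -105.1]
far rails inner [ 24.3 -64. ] [  24.  -105.8] near inner [ -5.4 -64.2] [  -5.7 -105.2] near outer [-23.6 -63.8] [ -23.8 -105.5]
coil tip [-15.7 -86.4] [-16.3 -86.4]
endwall [-33.2 -84.9] [-45.5 -84.9] [-39.4 -64.2] [ -39.6 -105.2]
[0.55133351 0.01099072 0.33698147]
```

```bash
cat >> h.py <<'E'
YAW=np.radians(9.0);ex=np.array([np.cos(YAW),np.sin(YAW),0]);ey=np.array([-ex[1],ex[0],0]);ez=np.array([0,0,1.])
def sreq(th,m):
    c,s=np.cos(th),np.sin(th); Fz=16.5*c+m
    best=-9
    for L,r in ((59.5,16.5),(61.5,5)):
        off=L*c+r*s; zz=Fz+L*s-r*c
        # Fx+off<=57.5 ; Fx=-8-comp+(8-(Fz-16.5)s)/c (tip at 0)
        best=max(best,(-8+(8-(Fz-16.5)*s)/c+off-57.5) if zz<22 else -9)
    return best,Fz+59.5*s-16.5*c
def pose(th,comp,m,xt=.516,yc=-.075,dz=.0121,ox=0.):
    """tool R, TCP for tilt th(rad), coil compression comp(mm), flat corner m mm above floor"""
    c,s=np.cos(th),np.sin(th);Fz=16.5*c+m
    Fx=-8-comp+(8-(Fz-16.5)*s)/c
    u=c*ex+s*ez; tz=s*ex-c*ez; ty=np.cross(tz,u)
    F=(xt+Fx/1e3)*ex+yc*ey+(.015+Fz/1e3)*ez
    mid=F+.02975*u
    Rm=np.c_[u,ty,tz]
    return Rm,mid+dz*tz+ox*u
def cmd(Rm,p,st):
    dR=R.from_matrix(Rm)*R.from_rotvec(st['orientation']).inv()
    return ((p-st['tool_pos'])/.6).round(4).tolist(),(dR.as_rotvec()/2/np.pi).round(4).tolist()
E
python3 - <<'E'
from h import *
for m in (0.5,1.5):
  for th in range(0,30,3): print(m,th,[round(float(x),2) for x in sreq(np.radians(th),m)])
# held cell vs image
d=np.load('pics/w3.png.npz');cm=(d['K'],d['R'],d['C'])
s=robot.read_state();T=R.from_rotvec(s['orientation']).as_matrix()
print(T.round(4))
for n,p in (('button tip c',[.03175,0,-.0121]),('rim top',[.02975,0,-.0121-.0165]),('rim bot',[.02975,0,-.0121+.0165]),('rimL',[.02975,.0165,-.0121]),('rimR',[.02975,-.0165,-.0121])):
    print(n,proj(cm,T@np.array(p)+s['tool_pos']).round(1))
im=cv2.imread('pics/w3.png');cv2.imwrite('pics/w3b.png',cv2.resize(im[195:285,230:330],None,fx=6,fy=6,interpolation=2))
E
```

```text
0.5 0 [4.0, 0.5]
0.5 3 [4.16, 3.61]
0.5 6 [4.19, 6.72]
0.5 9 [4.08, 9.81]
0.5 12 [4.28, 12.87]
0.5 15 [4.54, 15.9]
0.5 18 [4.7, 18.89]
0.5 21 [4.76, 21.82]
0.5 24 [-9.0, 24.7]
0.5 27 [-9.0, 27.51]
1.5 0 [4.0, 1.5]
1.5 3 [4.11, 4.61]
1.5 6 [4.08, 7.72]
1.5 9 [3.74, 10.81]
1.5 12 [4.07, 13.87]
1.5 15 [4.27, 16.9]
1.5 18 [4.37, 19.89]
1.5 21 [-9.0, 22.82]
1.5 24 [-9.0, 25.7]
1.5 27 [-9.0, 28.51]
[[ 9.884e-01  1.520e-01  3.400e-03]
 [ 1.520e-01 -9.884e-01 -3.000e-04]
 [ 3.300e-03  8.000e-04 -1.000e+00]]
button tip c [[279.2 208.4]]
rim top [[279.4 222.5]]
rim bot [[279.  203.8]]
rimL [[312.  212.2]]
rimR [[246.3 212.3]]
```

View pics/w3b.png

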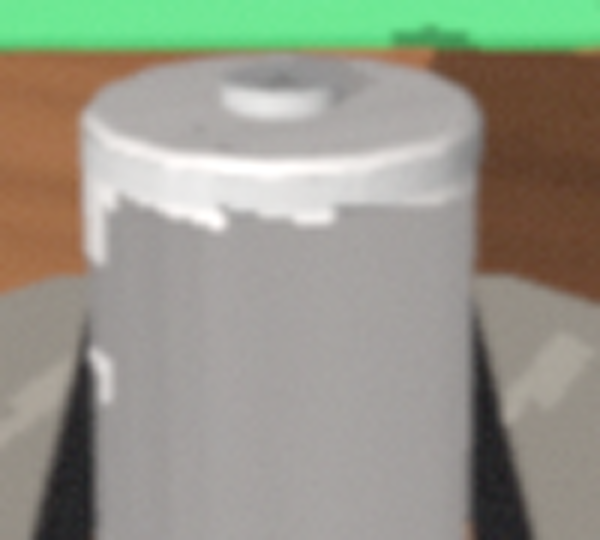

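```bash
cat > tgt.py <<'E'
from h import *
import sys
# args: th,comp,m triples
s=robot.read_state();
xt=float(sys.argv[1]);yc=float(sys.argv[2])
print(s['t'],s['tool_pos'].round(4),'F',(s['force']@ex).round(2),(s['force']@ey).round(2),s['force'][2].round(2),'M',s['wrist_torque'].round(2))
for a in sys.argv[3:]:
    th,c,m=map(float,a.split(','))
    Rm,p=pose(np.radians(th),c,m,xt/1e3,yc/1e3)
    print(a,p.round(4),cmd(Rm,p,s),[round(float(v),2) for v in sreq(np.radians(th),m)])
E
python3 tgt.py 516 -76.2 26,-6,60 26,-6,25 26,-6,5 26,-6,1.5
```

```text
6.375 [ 0.4778 -0.0017  0.17  ] F 0.03 -0.57 -1.68 M [-0.05  0.03 -0.02]
26,-6,60 [0.5319 0.0071 0.092 ] ([0.0903, 0.0146, -0.1299], [0.0112, -0.0708, 0.0007]) [-9.0, 86.08]
26,-6,25 [0.5488 0.0098 0.057 ] ([0.1184, 0.0191, -0.1883], [0.0112, -0.0708, 0.0007]) [-9.0, 51.08]
26,-6,5 [0.5584 0.0113 0.037 ] ([0.1344, 0.0216, -0.2216], [0.0112, -0.0708, 0.0007]) [-9.0, 31.08]
26,-6,1.5 [0.5601 0.0116 0.0335] ([0.1372, 0.022, -0.2274], [0.0112, -0.0708, 0.0007]) [-9.0, 27.58]
```

Request:
jog_arm:
  commands:
    - [[0.05, 0.01, -0.03], [0.004, -0.025, 0], 1]
    - [[0.1, 0.018, -0.07], [0.008, -0.05, 0.0005], 1]
    - [[0.1372, 0.022, -0.12], [0.0112, -0.0708, 0.0007], 1]
    - [[0.1372, 0.022, -0.17], [0.0112, -0.0708, 0.0007], 1]
    - [[0.1372, 0.022, -0.19], [0.0112, -0.0708, 0.0007], 1]
    - [[0.1372, 0.022, -0.19], [0.0112, -0.0708, 0.0007], 1]
    - [[0.1372, 0.022, -0.19], [0.0112, -0.0708, 0.0007], 1]

```text
t: 7.25
tool_pos: [0.5615, 0.0111, 0.0578]
orientation: [-3.018, -0.237, -0.7]
force: [0.4, 0.6, -0.8]
opening: 0.032
```

```bash
python3 tgt.py 516 -76.2 26,-6,5 26,-6,1.5; python3 look.py w4.png
python3 - <<'E'
from plant import robot
import cv2
c=robot.read_camera('scene');cv2.imwrite('pics/s4.png',cv2.resize(c['pixels'][130:280,200:400,::-1],None,fx=4,fy=4,interpolation=2))
E
```

```text
7.25 [0.5615 0.0111 0.0578] F 0.54 0.56 -0.83 M [-0.04  0.25  0.02]
26,-6,5 [0.5584 0.0113 0.037 ] ([-0.0052, 0.0003, -0.0346], [0.0, 0.0003, 0.0001]) [-9.0, 31.08]
26,-6,1.5 [0.5601 0.0116 0.0335] ([-0.0023, 0.0007, -0.0404], [0.0, 0.0003, 0.0001]) [-9.0, 27.58]
7.25 [0.5615 0.0111 0.0578] [-3.018 -0.237 -0.7  ] [ 0.45  0.64 -0.83] 0.03195798844052437
```

View pics/w4.png

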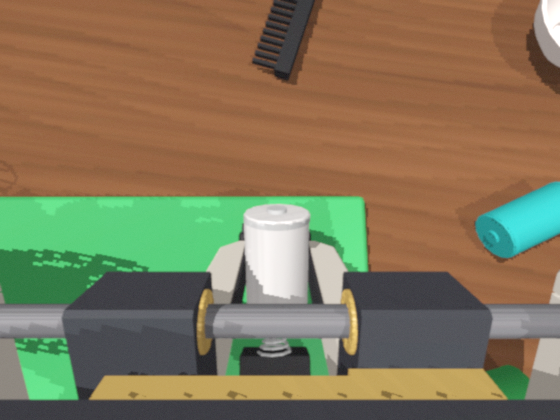

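View pics/s4.png

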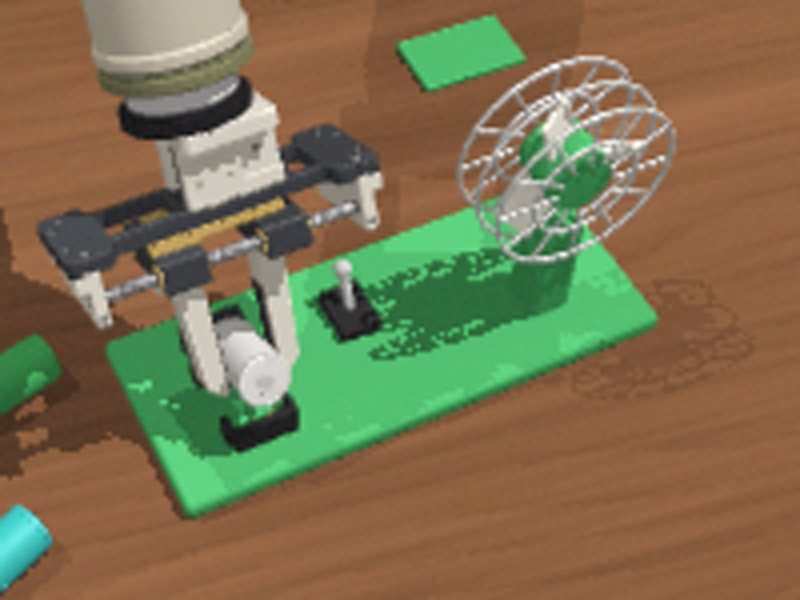

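Request:
jog_arm:
  commands:
    - [[-0.0015, 0.0012, -0.015], [0, 0, 0], 1]
    - [[-0.0023, 0.0012, -0.028], [0, 0, 0], 1]
    - [[-0.0023, 0.0012, -0.036], [0, 0, 0], 1]
    - [[-0.0023, 0.0012, -0.0395], [0, 0, 0], 1]
    - [[-0.0023, 0.0012, -0.0395], [0, 0, 0], 1]

```text
t: 7.98
tool_pos: [0.56, 0.012, 0.0338]
orientation: [-3.017, -0.237, -0.7]
force: [0.4, -0.5, -1.1]
opening: 0.0321
```

```bash
python3 tgt.py 516 -75.9 26,-6,1.5 26,-2,1.5 26,0,1.5 26,1,1.5
```

```text
7.975 [0.56   0.012  0.0338] F 0.35 -0.55 -1.13 M [-0.02  0.28 -0.04]
26,-6,1.5 [0.5601 0.0119 0.0335] ([0.0002, -0.0003, -0.0005], [0.0, 0.0003, 0.0]) [-9.0, 27.58]
26,-2,1.5 [0.5561 0.0112 0.0335] ([-0.0064, -0.0014, -0.0005], [0.0, 0.0003, 0.0]) [-9.0, 27.58]
26,0,1.5 [0.5541 0.0109 0.0335] ([-0.0097, -0.0019, -0.0005], [0.0, 0.0003, 0.0]) [-9.0, 27.58]
26,1,1.5 [0.5532 0.0108 0.0335] ([-0.0114, -0.0021, -0.0005], [0.0, 0.0003, 0.0]) [-9.0, 27.58]
```

Request:
jog_arm:
  commands:
    - [[-0.0032, -0.0008, -0.0005], [0, 0, 0], 1]
    - [[-0.0064, -0.0014, -0.0005], [0, 0, 0], 1]
    - [[-0.0097, -0.0019, -0.0005], [0, 0, 0], 1]
    - [[-0.0097, -0.0019, -0.0005], [0, 0, 0], 1]

```text
t: 8.48
tool_pos: [0.554, 0.0109, 0.0336]
orientation: [-3.017, -0.237, -0.7]
force: [0.1, -0.2, -1.5]
opening: 0.0322
```

```bash
python3 tgt.py 516 -75.9 26,1,1.5 26,2,1.5
```

```text
8.475 [0.554  0.0109 0.0336] F 0.02 -0.22 -1.52 M [-0.03  0.31 -0.01]
26,1,1.5 [0.5532 0.0108 0.0335] ([-0.0014, -0.0002, -0.0001], [0.0, 0.0003, 0.0]) [-9.0, 27.58]
26,2,1.5 [0.5522 0.0106 0.0335] ([-0.0031, -0.0005, -0.0001], [0.0, 0.0003, 0.0]) [-9.0, 27.58]
```

Force noise is about ±0.6 N; baseline (0, -0.2, -1.5). Continue pressing.

Request:
jog_arm:
  commands:
    - [[-0.0016, -0.0003, 0], [0, 0, 0], 1]
    - [[-0.0032, -0.0005, 0], [0, 0, 0], 1]
    - [[-0.0032, -0.0005, 0], [0, 0, 0], 1]

```text
t: 8.85
tool_pos: [0.5523, 0.0105, 0.0338]
orientation: [-3.017, -0.237, -0.701]
force: [1.5, 0.6, -0.6]
opening: 0.032
```

```bash
python3 tgt.py 516 -75.9 26,3,1.5 26,4,1.5
```

```text
8.85 [0.5523 0.0105 0.0338] F 1.61 0.34 -0.56 M [-0.04  0.12  0.03]
26,3,1.5 [0.5512 0.0105 0.0335] ([-0.0019, -0.0001, -0.0005], [0.0, 0.0004, 0.0001]) [-9.0, 27.58]
26,4,1.5 [0.5502 0.0103 0.0335] ([-0.0035, -0.0004, -0.0005], [0.0, 0.0004, 0.0001]) [-9.0, 27.58]
```

Request:
jog_arm:
  commands:
    - [[-0.0016, -0.0003, -0.0005], [0, 0, 0], 1]
    - [[-0.0033, -0.0005, -0.0005], [0, 0, 0], 1]
    - [[-0.0033, -0.0005, -0.0005], [0, 0, 0], 1]

```text
t: 9.22
tool_pos: [0.5509, 0.0102, 0.0341]
orientation: [-3.017, -0.237, -0.703]
force: [4.9, 2.2, -1.5]
opening: 0.0323
```

```bash
python3 tgt.py 516 -75.9 26,5,1.5 26,6,1.5
```

```text
9.225 [0.5509 0.0102 0.0341] F 5.18 1.45 -1.54 M [ 0.25 -0.39  0.02]
26,5,1.5 [0.5492 0.0101 0.0335] ([-0.0029, -0.0002, -0.001], [0.0, 0.0006, 0.0001]) [-9.0, 27.58]
26,6,1.5 [0.5482 0.01   0.0335] ([-0.0045, -0.0004, -0.001], [0.0, 0.0006, 0.0001]) [-9.0, 27.58]
```

Request:
jog_arm:
  commands:
    - [[-0.003, -0.0003, -0.0005], [0, 0, 0], 1]
    - [[-0.0045, -0.0004, -0.0008], [0, 0, 0], 1]
    - [[-0.0056, -0.0005, -0.0008], [0, 0, 0], 1]
    - [[-0.0056, -0.0005, -0.0008], [0, 0, 0], 1]

```text
t: 9.72
tool_pos: [0.5493, 0.0098, 0.0351]
orientation: [-3.016, -0.237, -0.708]
force: [8.4, 2.6, -2.0]
opening: 0.0322
```

```bash
python3 tgt.py 514.4 -75.9 26,3,1.5 26,4,1.5 24,4.2,1.5
```

```text
9.725 [0.5493 0.0098 0.0351] F 8.65 1.22 -2.03 M [ 0.33 -1.15  0.07]
26,3,1.5 [0.5496 0.0102 0.0335] ([0.0006, 0.0007, -0.0027], [0.0001, 0.0012, 0.0001]) [-9.0, 27.58]
26,4,1.5 [0.5486 0.01   0.0335] ([-0.0011, 0.0005, -0.0027], [0.0001, 0.0012, 0.0001]) [-9.0, 27.58]
24,4.2,1.5 [0.5482 0.01   0.0326] ([-0.0017, 0.0004, -0.0042], [-0.0008, 0.0067, 0.0001]) [-9.0, 25.7]
```

Request:
jog_arm:
  commands:
    - [[-0.002, 0, -0.003], [0, 0.002, 0], 1]
    - [[-0.004, -0.0002, -0.005], [-0.0005, 0.005, 0], 1]
    - [[-0.0055, -0.0003, -0.007], [-0.001, 0.0077, 0], 1]
    - [[-0.0055, -0.0003, -0.007], [-0.001, 0.0077, 0], 1]
    - [[-0.0055, -0.0003, -0.007], [-0.001, 0.0077, 0], 1]

```text
t: 10.35
tool_pos: [0.5488, 0.0096, 0.0333]
orientation: [-3.034, -0.237, -0.644]
force: [10.1, 3.7, 0.1]
opening: 0.0319
```

```bash
cat >> h.py <<'E'
def est(st,xt,dz=.0121):
    Rm=R.from_rotvec(st['orientation']).as_matrix();u=Rm[:,0];tz=Rm[:,2]
    mid=st['tool_pos']-dz*tz; th=np.arcsin(u[2]);c,s=np.cos(th),np.sin(th)
    F=mid-.02975*u; Fz=(F[2]-.015)*1e3; Fx=(F@ex-xt)*1e3
    comp=-8+(8-(Fz-16.5)*s)/c-Fx; 
    off=lambda L,r:(Fx+L*c+r*s-57.5, Fz+L*s-r*c)
    return dict(th=np.degrees(th).round(2),comp=comp.round(2),m=(Fz-16.5*c).round(2),Y=(mid@ey*1e3).round(2),yaw=np.degrees(np.arctan2(u[1],u[0])).round(2),roll=np.degrees(np.arcsin(Rm[2,1])).round(2),corner=np.round(off(59.5,16.5),2),butt=np.round(off(61.5,5),2))
E
sed -i 's/^for a in sys.argv\[3:\]/print(est(s,xt\/1e3));\nfor a in sys.argv[3:]/' tgt.py
python3 tgt.py 514.4 -75.9 24,4.3,1.5 22,4.4,1.5 20,4.4,1.5
```

```text
10.35 [0.5488 0.0096 0.0333] F 10.61 2.11 0.13 M [ 0.55 -1.46  0.06]
{'th': np.float64(23.96), 'comp': np.float64(3.39), 'm': np.float64(2.23), 'Y': np.float64(-76.38), 'yaw': np.float64(8.95), 'roll': np.float64(0.07), 'corner': array([ 0.57, 26.39]), 'butt': array([-2.27, 37.72])}
24,4.3,1.5 [0.5481 0.01   0.0326] ([-0.0011, 0.0007, -0.0012], [0.0002, -0.0001, 0.0002]) [-9.0, 25.7]
22,4.4,1.5 [0.5478 0.0099 0.0317] ([-0.0016, 0.0006, -0.0027], [-0.0006, 0.0054, 0.0002]) [-9.0, 23.79]
20,4.4,1.5 [0.5476 0.0099 0.0308] ([-0.0019, 0.0005, -0.0042], [-0.0015, 0.0109, 0.0002]) [4.38, 21.85]
```

Request:
jog_arm:
  commands:
    - [[-0.004, 0, -0.004], [0, 0.002, 0], 1]
    - [[-0.006, 0, -0.006], [-0.0003, 0.004, 0], 1]
    - [[-0.0078, 0.0002, -0.0078], [-0.0006, 0.0067, 0.0002], 1]
    - [[-0.0078, 0.0002, -0.0078], [-0.0006, 0.0067, 0.0002], 1]
    - [[-0.0078, 0.0002, -0.0078], [-0.0006, 0.0067, 0.0002], 1]

```text
t: 10.98
tool_pos: [0.5481, 0.0095, 0.032]
orientation: [-3.046, -0.239, -0.592]
force: [12.1, 4.1, 0.6]
opening: 0.0323
```

```bash
python3 tgt.py 514.0 -75.7 22,4.5,1.5 20,4.5,1.5 18,4.5,1.5
```

```text
10.975 [0.5481 0.0095 0.032 ] F 12.57 2.19 0.6 M [ 0.63 -1.93  0.07]
{'th': np.float64(22.0), 'comp': np.float64(3.71), 'm': np.float64(1.79), 'Y': np.float64(-76.35), 'yaw': np.float64(8.96), 'roll': np.float64(0.0), 'corner': array([ 0.53, 24.09]), 'butt': array([-1.93, 35.5 ])}
22,4.5,1.5 [0.5473 0.01   0.0317] ([-0.0013, 0.0009, -0.0005], [0.0, 0.0, 0.0001]) [-9.0, 23.79]
20,4.5,1.5 [0.5471 0.01   0.0308] ([-0.0016, 0.0009, -0.002], [-0.0009, 0.0055, 0.0001]) [4.38, 21.85]
18,4.5,1.5 [0.5469 0.01   0.0299] ([-0.0019, 0.0008, -0.0036], [-0.0017, 0.011, 0.0001]) [4.37, 19.89]
```

Request:
jog_arm:
  commands:
    - [[-0.006, 0.0005, -0.005], [0, 0.001, 0], 1]
    - [[-0.008, 0.001, -0.007], [-0.0003, 0.003, 0], 1]
    - [[-0.0093, 0.0013, -0.008], [-0.0005, 0.0043, 0.0001], 1]
    - [[-0.0093, 0.0013, -0.008], [-0.0005, 0.0043, 0.0001], 1]

```text
t: 11.48
tool_pos: [0.5475, 0.0096, 0.0314]
orientation: [-3.054, -0.239, -0.567]
force: [14.3, 0.9, 1.4]
opening: 0.0323
```

```bash
python3 tgt.py 514.0 -75.7 21,4.5,1.5 19,4.5,1.5 16,4.5,1.5
```

```text
11.475 [0.5475 0.0096 0.0314] F 14.31 -1.33 1.43 M [ 0.19 -2.27 -0.07]
{'th': np.float64(21.02), 'comp': np.float64(4.17), 'm': np.float64(1.63), 'Y': np.float64(-76.14), 'yaw': np.float64(8.99), 'roll': np.float64(0.1), 'corner': array([ 0.15, 22.97]), 'butt': array([-2.1 , 34.42])}
21,4.5,1.5 [0.5472 0.01   0.0313] ([-0.0006, 0.0007, -0.0002], [0.0003, 0.0001, 0.0001]) [-9.0, 22.82]
19,4.5,1.5 [0.547  0.01   0.0303] ([-0.0009, 0.0006, -0.0018], [-0.0006, 0.0056, 0.0001]) [4.38, 20.87]
16,4.5,1.5 [0.5467 0.0099 0.0289] ([-0.0014, 0.0005, -0.0041], [-0.0019, 0.0138, 0.0001]) [4.32, 17.9]
```

Request:
jog_arm:
  commands:
    - [[-0.008, 0.0006, -0.0068], [0, 0.0018, 0], 1]
    - [[-0.0102, 0.0007, -0.0075], [0, 0.002, 0], 1]
    - [[-0.0102, 0.0007, -0.0085], [-0.0002, 0.0045, 0], 1]
    - [[-0.0102, 0.0007, -0.0085], [-0.0002, 0.0045, 0], 1]

```text
t: 11.98
tool_pos: [0.547, 0.0094, 0.0309]
orientation: [-3.059, -0.238, -0.541]
force: [14.7, 1.9, 1.8]
opening: 0.0318
```

```bash
python3 tgt.py 514.0 -76.1 20,4.5,1.5 18,4.5,1.5 16,4.5,1.5
```

```text
11.975 [0.547  0.0094 0.0309] F 14.77 -0.42 1.85 M [ 0.36 -2.5  -0.03]
{'th': np.float64(20.03), 'comp': np.float64(4.65), 'm': np.float64(1.53), 'Y': np.float64(-76.22), 'yaw': np.float64(8.93), 'roll': np.float64(0.08), 'corner': array([-0.28, 21.91]), 'butt': array([-2.34, 33.4 ])}
20,4.5,1.5 [0.5472 0.0096 0.0308] ([0.0002, 0.0003, -0.0001], [0.0002, 0.0001, 0.0003]) [4.38, 21.85]
18,4.5,1.5 [0.547  0.0096 0.0299] ([-0.0001, 0.0002, -0.0016], [-0.0007, 0.0056, 0.0003]) [4.37, 19.89]
16,4.5,1.5 [0.5467 0.0095 0.0289] ([-0.0005, 0.0002, -0.0032], [-0.0015, 0.0111, 0.0003]) [4.32, 17.9]
```

Request:
jog_arm:
  commands:
    - [[-0.0095, 0.0008, -0.0075], [0, 0.0018, 0.0001], 1]
    - [[-0.0104, 0.0009, -0.008], [0, 0.002, 0.0002], 1]
    - [[-0.0104, 0.0009, -0.0087], [-0.0003, 0.0046, 0.0002], 1]
    - [[-0.0104, 0.0009, -0.0087], [-0.0003, 0.0046, 0.0002], 1]

```text
t: 12.48
tool_pos: [0.5467, 0.0094, 0.0303]
orientation: [-3.065, -0.24, -0.514]
force: [15.7, 1.9, 2.2]
opening: 0.0319
```

```bash
python3 tgt.py 514.0 -76.1 19,4.7,1.5 17,4.7,1.5 15,4.6,1.3
```

```text
12.475 [0.5467 0.0094 0.0303] F 15.82 -0.6 2.2 M [ 0.33 -2.72 -0.04]
{'th': np.float64(19.04), 'comp': np.float64(4.88), 'm': np.float64(1.48), 'Y': np.float64(-76.21), 'yaw': np.float64(8.96), 'roll': np.float64(0.09), 'corner': array([-0.49, 20.9 ]), 'butt': array([-2.35, 32.42])}
19,4.7,1.5 [0.5469 0.0096 0.0303] ([0.0002, 0.0003, -0.0], [0.0002, 0.0002, 0.0002]) [4.38, 20.87]
17,4.7,1.5 [0.5467 0.0095 0.0294] ([-0.0001, 0.0002, -0.0016], [-0.0006, 0.0056, 0.0002]) [4.35, 18.9]
15,4.6,1.3 [0.5466 0.0095 0.0282] ([-0.0002, 0.0002, -0.0035], [-0.0015, 0.0111, 0.0002]) [4.33, 16.7]
```

Request:
jog_arm:
  commands:
    - [[-0.0102, 0.0009, -0.0078], [0, 0.003, 0.0001], 1]
    - [[-0.0103, 0.0009, -0.0085], [-0.0003, 0.005, 0.0002], 1]
    - [[-0.0103, 0.0009, -0.0092], [-0.0005, 0.0074, 0.0002], 1]
    - [[-0.0103, 0.0009, -0.0092], [-0.0005, 0.0074, 0.0002], 1]

```text
t: 12.98
tool_pos: [0.5465, 0.0094, 0.0293]
orientation: [-3.075, -0.241, -0.461]
force: [16.3, 2.2, 1.3]
opening: 0.0319
```

```bash
python3 tgt.py 514.0 -76.1 17,4.7,1.5 15,4.8,1.5 13,4.7,1.3
```

```text
12.975 [0.5465 0.0094 0.0293] F 16.39 -0.42 1.29 M [ 0.33 -2.7  -0.04]
{'th': np.float64(17.04), 'comp': np.float64(4.96), 'm': np.float64(1.34), 'Y': np.float64(-76.17), 'yaw': np.float64(8.96), 'roll': np.float64(0.01), 'corner': array([-0.56, 18.78]), 'butt': array([-2.02, 30.36])}
17,4.7,1.5 [0.5467 0.0095 0.0294] ([0.0003, 0.0002, 0.0002], [0.0, 0.0001, 0.0001]) [4.35, 18.9]
15,4.8,1.5 [0.5463 0.0095 0.0284] ([-0.0002, 0.0001, -0.0014], [-0.0008, 0.0056, 0.0001]) [4.27, 16.9]
13,4.7,1.3 [0.5463 0.0095 0.0273] ([-0.0003, 0.0001, -0.0033], [-0.0017, 0.0111, 0.0001]) [4.19, 14.68]
```

Request:
jog_arm:
  commands:
    - [[-0.0101, 0.0009, -0.0082], [0, 0.004, 0.0001], 1]
    - [[-0.0102, 0.0009, -0.009], [-0.0006, 0.007, 0.0001], 1]
    - [[-0.0102, 0.0009, -0.0098], [-0.0012, 0.0102, 0.0001], 1]
    - [[-0.0102, 0.0009, -0.0098], [-0.0012, 0.0102, 0.0001], 1]

```text
t: 13.48
tool_pos: [0.5463, 0.0094, 0.0275]
orientation: [-3.09, -0.242, -0.379]
force: [16.4, 1.2, 1.1]
opening: 0.0324
```

```bash
python3 tgt.py 514.0 -76.1 14,4.7,1.3 11,4.7,1.2 9,4.7,1.1
```

```text
13.475 [0.5463 0.0094 0.0275] F 16.44 -1.36 1.09 M [ 0.18 -2.73 -0.04]
{'th': np.float64(13.99), 'comp': np.float64(4.86), 'm': np.float64(1.08), 'Y': np.float64(-76.12), 'yaw': np.float64(8.97), 'roll': np.float64(0.03), 'corner': array([-0.54, 15.47]), 'butt': array([-1.38, 27.11])}
14,4.7,1.3 [0.5464 0.0095 0.0278] ([0.0002, 0.0001, 0.0004], [0.0001, -0.0, 0.0001]) [4.27, 15.69]
11,4.7,1.2 [0.546  0.0094 0.0262] ([-0.0004, -0.0, -0.0022], [-0.0012, 0.0082, 0.0001]) [4.03, 12.55]
9,4.7,1.1 [0.5458 0.0094 0.0251] ([-0.0008, -0.0001, -0.0041], [-0.0021, 0.0137, 0.0001]) [3.81, 10.41]
```

Request:
jog_arm:
  commands:
    - [[-0.0101, 0.0008, -0.0078], [-0.0003, 0.005, 0.0001], 1]
    - [[-0.0103, 0.0008, -0.0088], [-0.0008, 0.009, 0.0001], 1]
    - [[-0.0105, 0.0008, -0.0097], [-0.0016, 0.0128, 0.0001], 1]
    - [[-0.0105, 0.0008, -0.0097], [-0.0016, 0.0128, 0.0001], 1]

```text
t: 13.98
tool_pos: [0.5458, 0.0094, 0.0254]
orientation: [-3.107, -0.244, -0.271]
force: [17.8, -0.6, -1.5]
opening: 0.0322
```

```bash
python3 tgt.py 514.0 -76.1 10,4.7,1.2 8,4.7,1.0 6,4.7,1.0 4,4.7,.8
```

```text
13.975 [0.5458 0.0094 0.0254] F 17.46 -3.35 -1.48 M [ 0.11 -2.76  0.02]
{'th': np.float64(9.97), 'comp': np.float64(4.82), 'm': np.float64(0.88), 'Y': np.float64(-76.1), 'yaw': np.float64(8.98), 'roll': np.float64(0.04), 'corner': array([-0.85, 11.19]), 'butt': array([-0.87, 22.86])}
10,4.7,1.2 [0.5459 0.0094 0.0257] ([0.0001, 0.0, 0.0006], [0.0001, -0.0001, 0.0001]) [3.92, 11.53]
8,4.7,1.0 [0.5457 0.0094 0.0245] ([-0.0003, -0.0, -0.0015], [-0.0008, 0.0054, 0.0001]) [4.06, 9.28]
6,4.7,1.0 [0.5454 0.0093 0.0235] ([-0.0008, -0.0001, -0.0031], [-0.0016, 0.0109, 0.0001]) [4.13, 7.22]
4,4.7,.8 [0.545  0.0093 0.0223] ([-0.0013, -0.0002, -0.0052], [-0.0025, 0.0164, 0.0001]) [4.17, 4.95]
```

Request:
jog_arm:
  commands:
    - [[-0.009, 0.0006, -0.0068], [-0.0003, 0.004, 0.0001], 1]
    - [[-0.0089, 0.0004, -0.0075], [-0.0006, 0.007, 0.0001], 1]
    - [[-0.0089, 0.0004, -0.0081], [-0.0012, 0.01, 0.0001], 1]
    - [[-0.0089, 0.0004, -0.0081], [-0.0012, 0.01, 0.0001], 1]

```text
t: 14.48
tool_pos: [0.5458, 0.0094, 0.0236]
orientation: [-3.117, -0.245, -0.189]
force: [14.9, 1.0, -0.7]
opening: 0.0324
```

```bash
python3 tgt.py 514.0 -76.3 7,4.4,0.8 5,4.4,.8 3,4.4,.7 0,4.3,.5
```

```text
14.475 [0.5458 0.0094 0.0236] F 14.85 -1.34 -0.75 M [ 0.27 -2.59 -0.03]
{'th': np.float64(6.92), 'comp': np.float64(4.44), 'm': np.float64(0.62), 'Y': np.float64(-76.14), 'yaw': np.float64(9.0), 'roll': np.float64(0.03), 'corner': array([-0.88,  7.79]), 'butt': array([-0.28, 19.44])}
7,4.4,0.8 [0.5459 0.0092 0.0238] ([0.0001, -0.0003, 0.0004], [0.0001, -0.0002, 0.0]) [4.13, 8.05]
5,4.4,.8 [0.5455 0.0092 0.0228] ([-0.0004, -0.0003, -0.0013], [-0.0008, 0.0053, 0.0]) [4.17, 5.99]
3,4.4,.7 [0.5452 0.0091 0.0217] ([-0.001, -0.0004, -0.0032], [-0.0016, 0.0108, 0.0]) [4.15, 3.81]
0,4.3,.5 [0.5447 0.009  0.0199] ([-0.0018, -0.0005, -0.0061], [-0.0029, 0.019, 0.0]) [4.0, 0.5]
```

Request:
jog_arm:
  commands:
    - [[-0.0096, 0.0003, -0.0058], [-0.0003, 0.004, 0], 1]
    - [[-0.0099, 0.0002, -0.0068], [-0.0006, 0.007, 0], 1]
    - [[-0.01, 0.0001, -0.0075], [-0.0012, 0.0097, 0], 1]
    - [[-0.01, 0.0001, -0.0075], [-0.0012, 0.0097, 0], 1]

```text
t: 14.98
tool_pos: [0.5452, 0.0092, 0.022]
orientation: [-3.125, -0.245, -0.109]
force: [15.6, 1.5, -0.8]
opening: 0.0323
```

```bash
python3 tgt.py 514.0 -76.3 3,4.5,.5 2,4.5,.5 0,4.4,.3
```

```text
14.975 [0.5452 0.0092 0.022 ] F 15.69 -0.97 -0.76 M [ 0.28 -2.66 -0.01]
{'th': np.float64(3.99), 'comp': np.float64(4.55), 'm': np.float64(0.53), 'Y': np.float64(-76.16), 'yaw': np.float64(8.98), 'roll': np.float64(0.03), 'corner': array([-1.57,  4.67]), 'butt': array([-0.37, 16.28])}
3,4.5,.5 [0.5451 0.0091 0.0215] ([-0.0002, -0.0003, -0.0009], [-0.0004, 0.0027, 0.0]) [4.16, 3.61]
2,4.5,.5 [0.5449 0.0091 0.0209] ([-0.0005, -0.0003, -0.0018], [-0.0008, 0.0055, 0.0]) [4.12, 2.58]
0,4.4,.3 [0.5446 0.009  0.0197] ([-0.001, -0.0004, -0.0038], [-0.0017, 0.011, 0.0]) [4.0, 0.3]
```

Request:
jog_arm:
  commands:
    - [[-0.0092, 0.0001, -0.006], [-0.0004, 0.005, 0], 1]
    - [[-0.0094, 0, -0.0073], [-0.001, 0.009, 0], 1]
    - [[-0.0094, 0, -0.0085], [-0.0017, 0.0126, 0], 1]
    - [[-0.0094, 0, -0.0085], [-0.0017, 0.0126, 0], 1]

```text
t: 15.48
tool_pos: [0.5449, 0.0092, 0.0196]
orientation: [3.131, 0.246, -0.001]
force: [14.6, 1.8, 1.0]
opening: 0.0321
```

```bash
python3 tgt.py 514.0 -76.3 0,4.3,0 0,4.0,0; python3 look.py w5.png
python3 - <<'E'
from plant import robot
import cv2
c=robot.read_camera('scene');cv2.imwrite('pics/s5.png',cv2.resize(c['pixels'][150:270,210:370,::-1],None,fx=5,fy=5,interpolation=2))
E
```

```text
15.475 [0.5449 0.0092 0.0196] F 14.66 -0.54 1.05 M [ 0.33 -2.5   0.01]
{'th': np.float64(-0.03), 'comp': np.float64(4.12), 'm': np.float64(0.17), 'Y': np.float64(-76.18), 'yaw': np.float64(8.98), 'roll': np.float64(0.03), 'corner': array([-2.13,  0.15]), 'butt': array([-0.12, 11.65])}
0,4.3,0 [0.5447 0.009  0.0194] ([-0.0003, -0.0002, -0.0003], [0.0001, -0.0001, 0.0]) [4.0, 0.0]
0,4.0,0 [0.545  0.0091 0.0194] ([0.0002, -0.0002, -0.0003], [0.0001, -0.0001, 0.0]) [4.0, 0.0]
15.475 [0.5449 0.0092 0.0196] [ 3.131e+00  2.460e-01 -1.000e-03] [14.57  1.76  1.05] 0.03214163230480671
```

View pics/w5.png

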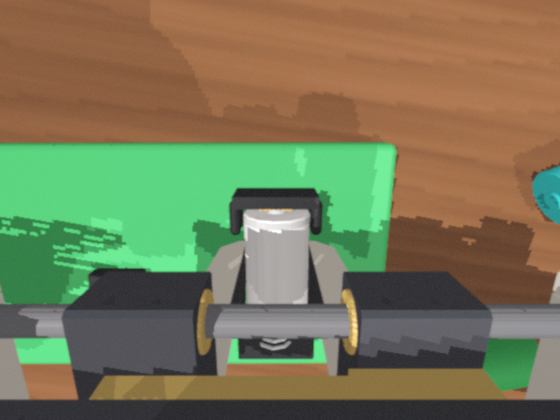

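View pics/s5.png

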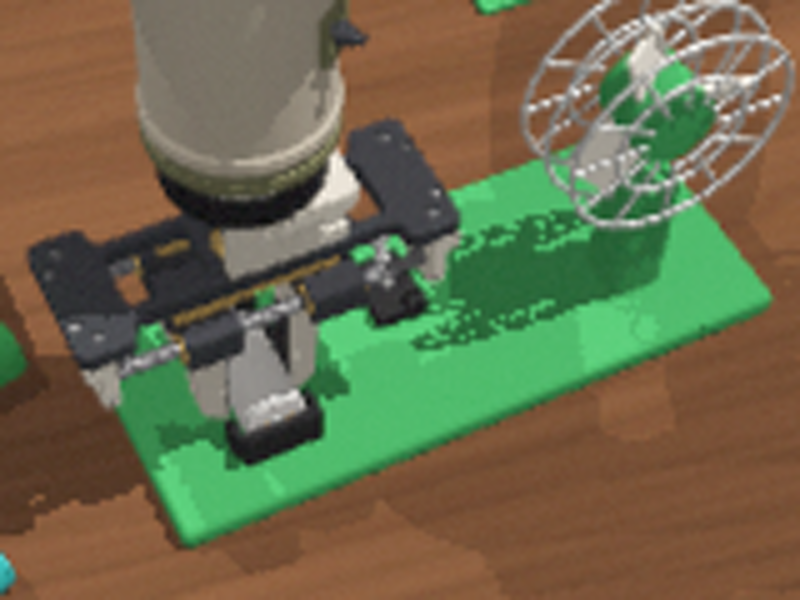

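Request:
jog_arm:
  commands:
    - [[-0.005, 0.0001, -0.003], [0, 0.0008, 0], 1]
    - [[-0.002, 0, -0.0015], [0, 0, 0], 1]
    - [[0, 0, -0.0006], [0, 0, 0], 1]
    - [[0, 0, -0.0006], [0, 0, 0], 1]

```text
t: 16.08
tool_pos: [0.5457, 0.0092, 0.0198]
orientation: [3.131, 0.246, 0.003]
force: [4.8, 2.0, 1.7]
opening: 0.0322
```

```bash
python3 tgt.py 514.0 -76.3 0,4.0,0
```

```text
16.075 [0.5457 0.0092 0.0198] F 5.01 1.2 1.74 M [ 0.41 -0.83  0.03]
{'th': np.float64(0.09), 'comp': np.float64(3.31), 'm': np.float64(0.31), 'Y': np.float64(-76.23), 'yaw': np.float64(8.98), 'roll': np.float64(0.04), 'corner': array([-1.29,  0.4 ]), 'butt': array([ 0.7 , 11.91])}
0,4.0,0 [0.545  0.0091 0.0194] ([-0.0011, -0.0003, -0.0006], [0.0001, 0.0003, 0.0001]) [4.0, 0.0]
```

Request:
jog_arm:
  commands:
    - [[0, 0, -0.0015], [0, 0, 0], 1]
    - [[0, 0, -0.0015], [0, 0, 0], 0.3]
    - [[0, 0, -0.0005], [0, 0, 0], 0]
    - [[0, 0, 0.001], [0, 0, 0], -0.2]
    - [[0, 0, 0.002], [0, 0, 0], -0.25]
    - [[0, 0, 0.002], [0, 0, 0], -0.25]
  newtons: 20

```text
t: 16.82
tool_pos: [0.5455, 0.0092, 0.0208]
orientation: [3.131, 0.246, 0.002]
force: [0.0, -0.2, -0.7]
opening: 0.0575
```

Request:
jog_arm:
  commands:
    - [[0, 0, 0.03], [0, 0, 0], -0.25]
    - [[0, 0, 0.08], [0, 0, 0], -0.25]
    - [[-0.03, 0, 0.15], [0, 0, 0], -0.25]
    - [[-0.1, -0.015, 0.22], [0, 0, 0], -0.25]
    - [[-0.1, -0.015, 0.22], [0, 0, 0], -0.25]
    - [[-0.1, -0.015, 0.22], [0, 0, 0], -0.25]

```text
t: 17.58
tool_pos: [0.4859, 0.0001, 0.1537]
orientation: [3.131, 0.245, 0.005]
force: [0.3, -0.0, 0.5]
opening: 0.058
```

```bash
python3 look.py w6.png
python3 - <<'E'
from plant import robot
import cv2
c=robot.read_camera('scene');cv2.imwrite('pics/s6.png',cv2.resize(c['pixels'][150:270,210:370,::-1],None,fx=5,fy=5,interpolation=2))
E
```

```text
17.575 [4.859e-01 1.000e-04 1.537e-01] [3.131 0.245 0.005] [ 0.31 -0.02  0.5 ] 0.05801190721343676
```

View pics/w6.png

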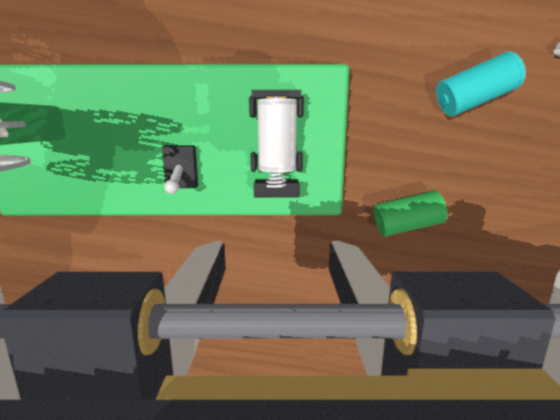

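View pics/s6.png

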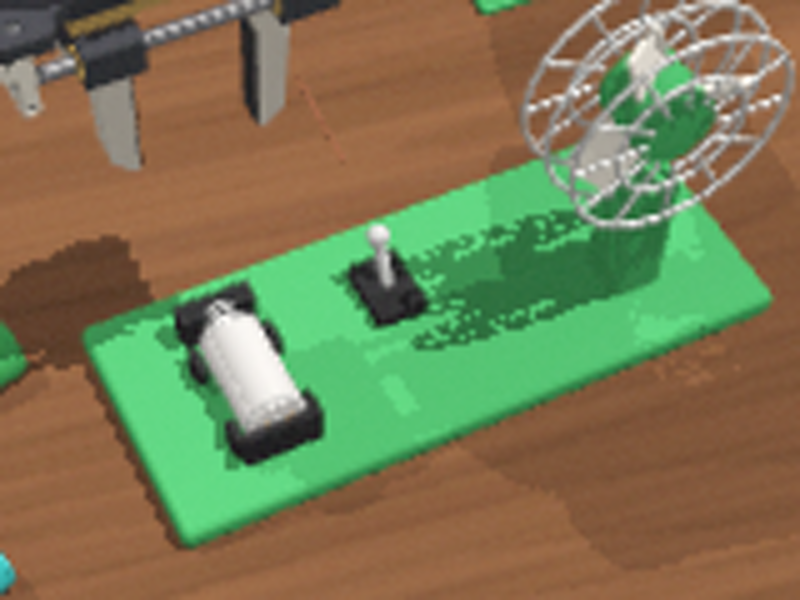

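Run:
```python
from h import *
d=np.load('pics/w6.png.npz');cm=(d['K'],d['R'],d['C'])
p=toplane(cm,[[171.5,186.5]],.049)[0];print(p,p@ex,p@ey)
s=robot.read_state()
a=np.radians(15);c,sn=np.cos(a),np.sin(a)
Rm=np.c_[c*ey+sn*ez,ex,sn*ey-c*ez]
for X,Y,Z in ((.450,.014,.14),(.498,.014,.11),(.498,.014,.042),(.538,.014,.042)):
    print(X,cmd(Rm,X*ex+Y*ey+Z*ez,s),X*ex+Y*ey)
# cell check
ci=cv2.imread('pics/w6.png')
for m,u in (((.5315+.0083),None),):
    mid=(.571-.03175)*ex-.0761*ey+.0315*ez
    print(proj(cm,[mid+.02975*ex+.0165*ez,mid-.02975*ex+.0165*ez]))
```

```text
[0.49039387 0.09356094 0.049     ] 0.4989924665354284 0.01569454755736853
0.45 ([-0.0714, 0.1398, -0.0196], [0.0375, -0.0272, 0.2485]) [0.44226967 0.08422315 0.        ]
0.498 ([0.0076, 0.1523, -0.0696], [0.0375, -0.0272, 0.2485]) [0.48967871 0.091732   0.        ]
0.498 ([0.0076, 0.1523, -0.1829], [0.0375, -0.0272, 0.2485]) [0.48967871 0.091732   0.        ]
0.538 ([0.0735, 0.1628, -0.1829], [0.0375, -0.0272, 0.2485]) [0.52918624 0.09798938 0.        ]
[[277.88942353 100.87158536]
 [277.96965093 173.97676583]]
```

Request:
jog_arm:
  commands:
    - [[-0.02, 0.02, 0.02], [0.004, -0.003, 0.027], 0.1]
    - [[-0.04, 0.05, 0.02], [0.008, -0.006, 0.054], 0.1]
    - [[-0.06, 0.08, 0.02], [0.012, -0.009, 0.081], 0.1]
    - [[-0.07, 0.11, 0.02], [0.016, -0.012, 0.108], 0.1]
    - [[-0.07, 0.14, 0.02], [0.02, -0.015, 0.135], 0.1]
    - [[-0.07, 0.14, 0.02], [0.024, -0.018, 0.162], 0.1]
    - [[-0.07, 0.14, 0.01], [0.028, -0.021, 0.19], 0.1]
    - [[-0.07, 0.14, 0], [0.032, -0.024, 0.22], 0.1]
    - [[-0.07, 0.14, -0.01], [0.0375, -0.0272, 0.2485], 0.1]
    - [[-0.07, 0.14, -0.02], [0.0375, -0.0272, 0.2485], 0.1]

```text
t: 18.92
tool_pos: [0.4427, 0.0841, 0.1379]
orientation: [-1.905, -2.225, -0.247]
force: [-0.4, 0.0, -0.4]
opening: 0.0419
```

```bash
cat > tg.py <<'E'
from h import *
s=robot.read_state()
a=np.radians(15);c,sn=np.cos(a),np.sin(a)
Rm=np.c_[c*ey+sn*ez,ex,sn*ey-c*ez]
print(s['t'],s['tool_pos']@ex,s['tool_pos']@ey,s['tool_pos'][2],s['force'].round(2),s['opening'],s['q'].round(2))
for X,Y,Z in ((.498,.015,.11),(.498,.015,.042),(.538,.015,.042)):
    print(X,cmd(Rm,X*ex+Y*ey+Z*ez,s))
E
python3 tg.py; python3 look.py w7.png
python3 - <<'E'
from plant import robot
import cv2
c=robot.read_camera('scene');cv2.imwrite('pics/s7.png',cv2.resize(c['pixels'][110:270,190:390,::-1],None,fx=4,fy=3.75,interpolation=2))
E
```

```text
18.925 0.4504406433369589 0.013850364919709798 0.13790427125571184 [-0.39  0.01 -0.36] 0.0419026989698578 [-0.14 -0.19  1.98  0.25  1.44 -0.34]
0.498 ([0.078, 0.0143, -0.0465], [-0.0, -0.0006, 0.0003])
0.498 ([0.078, 0.0143, -0.1598], [-0.0, -0.0006, 0.0003])
0.538 ([0.1438, 0.0247, -0.1598], [-0.0, -0.0006, 0.0003])
18.925 [0.4427 0.0841 0.1379] [-1.905 -2.225 -0.247] [-0.39  0.01 -0.36] 0.0419026989698578
```

View pics/s7.png

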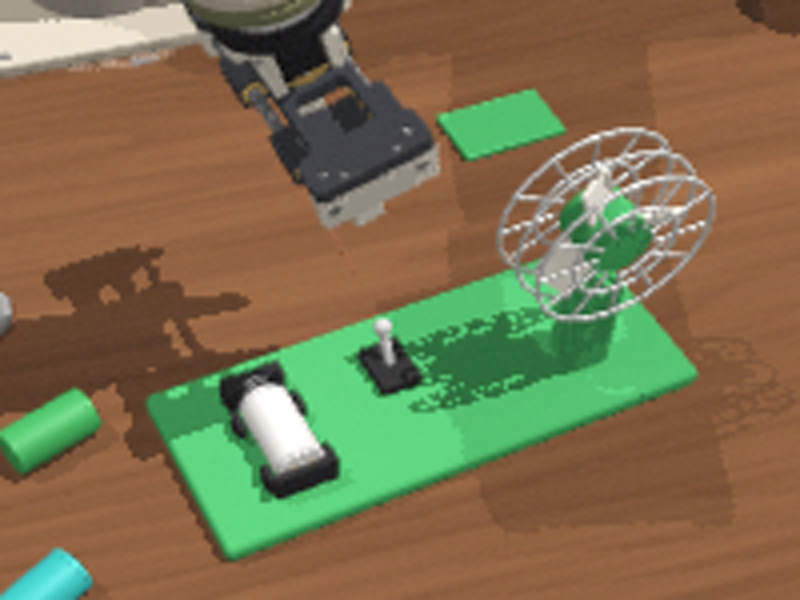

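View pics/w7.png

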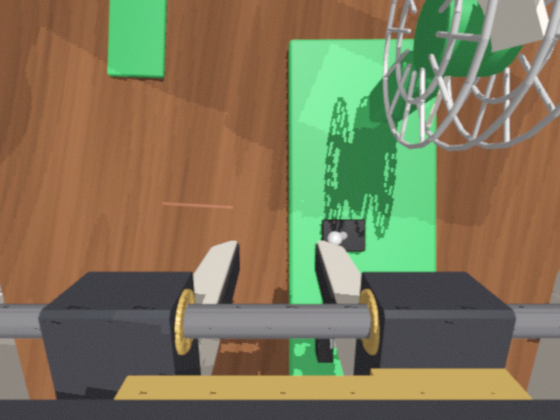

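Request:
jog_arm:
  commands:
    - [[0.04, 0.007, 0], [0, 0, 0], 0.1]
    - [[0.078, 0.0143, -0.02], [0, 0, 0], 0.1]
    - [[0.078, 0.0143, -0.06], [0, 0, 0], 0.1]
    - [[0.078, 0.0143, -0.08], [0, 0, 0], 0.1]
    - [[0.078, 0.0143, -0.08], [0, 0, 0], 0.1]

```text
t: 19.65
tool_pos: [0.4879, 0.0932, 0.089]
orientation: [-1.909, -2.22, -0.244]
force: [-0.1, -0.4, -0.2]
opening: 0.0417
```

```bash
python3 tg.py; python3 look.py w8.png
```

```text
19.65 0.49651425127973625 0.01576815190748894 0.08901603783887026 [-0.08 -0.45 -0.17] 0.041666085622041056 [-0.11 -0.01  1.9   0.26  1.33 -0.33]
0.498 ([0.0026, -0.0009, 0.035], [0.0001, -0.0011, 0.001])
0.498 ([0.0026, -0.0009, -0.0784], [0.0001, -0.0011, 0.001])
0.538 ([0.0685, 0.0096, -0.0784], [0.0001, -0.0011, 0.001])
19.65 [0.4879 0.0932 0.089 ] [-1.909 -2.22  -0.244] [-0.08 -0.45 -0.17] 0.041666085622041056
```

View pics/w8.png

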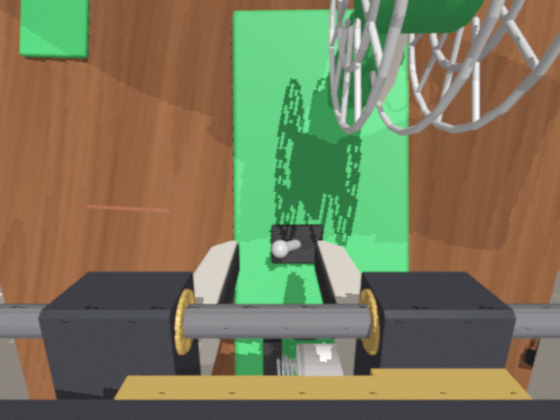

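Request:
jog_arm:
  commands:
    - [[0.0026, 0, -0.04], [0, -0.001, 0.001], 0.1]
    - [[0.0026, 0, -0.0784], [0, -0.001, 0.001], 0.1]
    - [[0.0026, 0, -0.0784], [0, -0.001, 0.001], 0.1]
    - [[0.02, 0.002, -0.0784], [0, -0.001, 0.001], 0.1]
    - [[0.035, 0.0045, -0.0784], [0, -0.001, 0.001], 0.1]
    - [[0.05, 0.007, -0.0784], [0, -0.001, 0.001], 0.1]
    - [[0.06, 0.0085, -0.0784], [0, -0.001, 0.001], 0.1]
    - [[0.0685, 0.0096, -0.0784], [0, -0.001, 0.001], 0.1]
    - [[0.0685, 0.0096, -0.0784], [0, -0.001, 0.001], 0.1]

```text
t: 20.82
tool_pos: [0.5298, 0.099, 0.0426]
orientation: [-1.904, -2.231, -0.25]
force: [-0.8, 0.1, -0.3]
opening: 0.0419
```

```bash
python3 tg.py; python3 look.py w9.png
python3 - <<'E'
from plant import robot
import cv2
c=robot.read_camera('scene');cv2.imwrite('pics/s9.png',cv2.resize(c['pixels'][110:270,190:390,::-1],None,fx=4,fy=3.75,interpolation=2))
E
```

```text
20.825 0.5387356003188344 0.014884006072283892 0.0426460511089905 [-0.85  0.05 -0.34] 0.04186344375482863 [-0.09  0.16  1.82  0.27  1.24 -0.34]
0.498 ([-0.0671, -0.0104, 0.1123], [0.0001, 0.0001, -0.0001])
0.498 ([-0.0671, -0.0104, -0.0011], [0.0001, 0.0001, -0.0001])
0.538 ([-0.0012, -0.0, -0.0011], [0.0001, 0.0001, -0.0001])
20.825 [0.5298 0.099  0.0426] [-1.904 -2.231 -0.25 ] [-0.85  0.05 -0.34] 0.04186344375482863
```

View pics/w9.png

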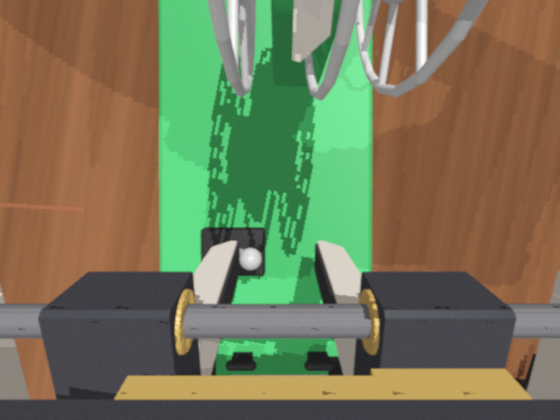

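View pics/s9.png

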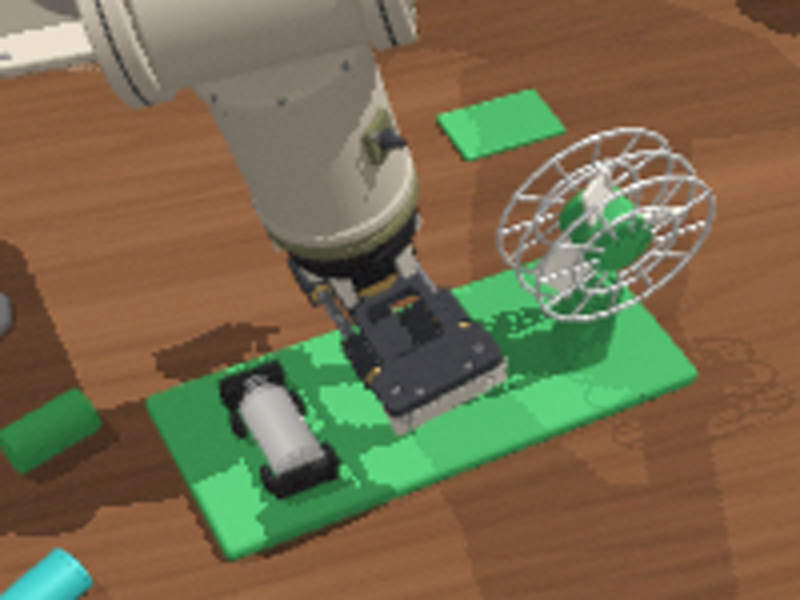

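Request:
jog_arm:
  commands:
    - [[0.002, 0.0003, 0], [0, 0, 0], 0.1]
    - [[0.004, 0.0006, 0], [0, 0, 0], 0.1]
    - [[0.004, 0.0006, 0], [0, 0, 0], 0.1]

```text
t: 21.3
tool_pos: [0.5305, 0.0992, 0.0423]
orientation: [-1.903, -2.229, -0.247]
force: [-8.0, -1.7, 3.2]
opening: 0.042
```

```bash
python3 tg.py
```

```text
21.3 0.5395313757546312 0.014978583912925336 0.042311812123063154 [-7.99 -1.72  3.21] 0.04199376984662514 [-0.09  0.16  1.81  0.27  1.24 -0.34]
0.498 ([-0.0684, -0.0108, 0.1128], [0.0001, -0.0004, -0.0002])
0.498 ([-0.0684, -0.0108, -0.0005], [0.0001, -0.0004, -0.0002])
0.538 ([-0.0025, -0.0004, -0.0005], [0.0001, -0.0004, -0.0002])
```

Request:
jog_arm:
  commands:
    - [[-0.008, -0.0013, 0], [0, 0, 0], 0.1]
    - [[-0.016, -0.0025, 0], [0, 0, 0], 0.1]
    - [[-0.016, -0.0025, 0.04], [0, 0, 0], 0.1]
    - [[-0.016, -0.0025, 0.11], [0, 0, 0], 0.1]
    - [[-0.06, -0.05, 0.18], [0, 0, 0], 0.1]
    - [[-0.12, -0.1, 0.22], [0, 0, 0], 0.1]
    - [[-0.16, -0.15, 0.22], [0, 0, 0], 0.1]
    - [[-0.16, -0.15, 0.22], [0, 0, 0], 0.1]

```text
t: 22.3
tool_pos: [0.4341, 0.0076, 0.1749]
orientation: [-1.907, -2.229, -0.249]
force: [0.1, 0.1, 0.2]
opening: 0.0416
```

```bash
python3 look.py w10.png
python3 - <<'E'
from plant import robot
import cv2
c=robot.read_camera('scene');cv2.imwrite('pics/s10.png',cv2.resize(c['pixels'][150:270,210:370,::-1],None,fx=5,fy=5,interpolation=2))
c=robot.read_camera('scene');cv2.imwrite('pics/s10f.png',c['pixels'][:,:,::-1])
E
```

```text
22.3 [0.4341 0.0076 0.1749] [-1.907 -2.229 -0.249] [0.06 0.05 0.19] 0.04159275799213777
```

View pics/s10.png

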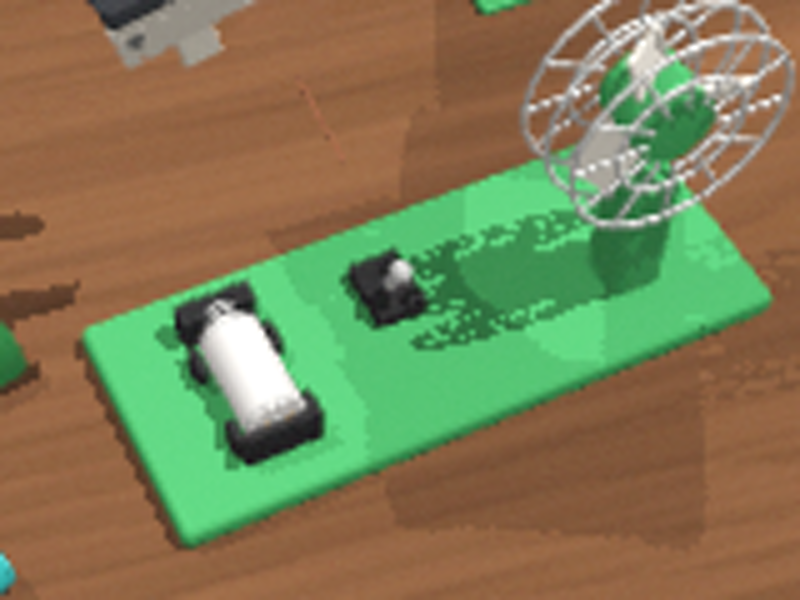

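View pics/s10f.png

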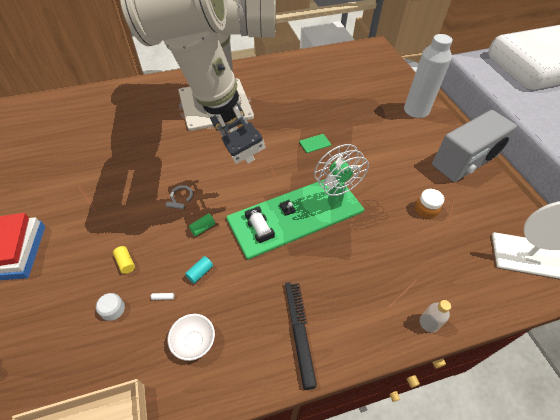

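View pics/w10.png

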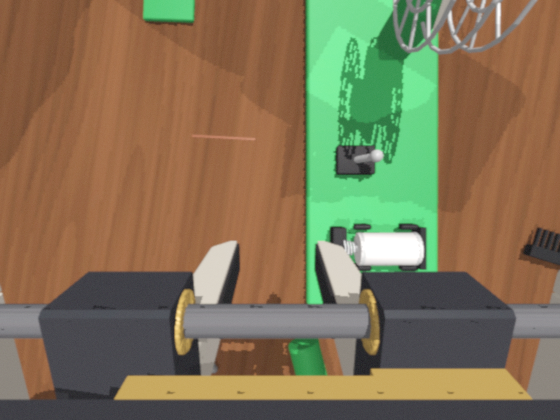

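```bash
python3 -c "
from plant import robot
print(robot.close_job())"
```

```text
the job is handed in; nothing more can be done
None
```

The silver fat cell is in the fan's cradle, the toggle is flipped to on, and the job was handed in at about 22 s of the 67 s allowed. The hand-in reports no verdict.

- **Fitting the cell:** I gripped the cell by its middle and lowered it tilted 26°, flat end low, until it met the coil. From there I levelled it in small steps with the coil held at about 14–17.5 N along the cradle. The highest reading was 17.5 N at 10° of tilt, and I backed off from it. By touch, the cradle sat about 2 mm nearer the robot than the camera had put it. The button end cleared the far wall without being forced over. I let the cell settle against the wall, pressed it down lightly and released it with the tool within about 0.1° of level.
- **Toggle:** I pushed it across between the open fingers until it met its stop at about 8 N, then backed the arm clear.

**Last checks:**
- The pictures show the cell lying level between its rails, with the button at the far wall.
- The toggle leans to +x; I estimated about 0.88 rad just before the final push to the stop.
- The bystanders look unmoved by eye.
- The force reading is near zero, so the arm is touching nothing.

**Disagreements:**
- While pressing, the coil compression worked out from the arm's position differed from the force reading by up to about 0.4 mm.
- The wrist camera was 1–2 mm off in x and y. I did not measure the cell's final height or tilt separately from the pictures.

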